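# Square up, stack and kit the base plates

## Task

Make up the kit: put the tape measure left on the squaring table away in the tool tray, then take the loose base plates one at a time, the largest first, and slide each on the squaring table into the corner, long edge home against the two stops and end home against the end stop, let go, take it up afresh by the middle of its length and lay it on the strapping board, so that they make one square pile centred on the board, lengthwise along it, largest at the bottom. Last, take the steel pan by its handle, tip all its spacers into the kit carton and stand the empty pan back on the bench. Leave the other things on the bench where they are.

Things in the scene. Friction and masses are not known exactly. Their poses are not given: they have to be found in the camera images.
- squaring_table: fixed squaring table: a dark steel plate 180 (x) x 260 (y) mm, top 30 mm above the bench. On it stand three steel stop blocks 14 mm high: two long-edge stops towards +x, 22 mm deep, and an end stop towards +y; their corner is 55 mm in x and 100 mm in y from the centre. Origin: centre of its underside; axes the table's own (it may stand turned).
- corner (a point): the corner on the squaring table top (30 mm over the bench), axes as the table's. The faces of the two long-edge stops lie on x = 0 (they stand at y = -3 to -25 and y = -111 to -129 mm, fingers pass between them), the face of the end stop on y = 0 (it stands at x = -11 to -39 mm). A plate that is home touches all three: its centre is at x = -half width, y = -half length.
- board: fixed plywood strapping board, 130 (x) x 200 (y) mm, 12 mm thick, two dark strap grooves across it. Origin: centre of its underside; its length runs along y. The pile goes lengthwise on it, each plate's centre over the board's centre.
- plate_a: largest aluminium base plate, 170 x 68 x 8 mm thick, about 249 g, a bolt hole (marked black) in each corner. Origin: centre of its underside; x along its length, y across its width. May be absent.
- plate_b: middle-sized aluminium base plate, 150 x 58 x 8 mm thick, about 187 g, a bolt hole (marked black) in each corner. Origin: centre of its underside; x along its length, y across its width. May be absent.
- plate_c: smallest aluminium base plate, 130 x 48 x 8 mm thick, about 134 g, a bolt hole (marked black) in each corner. Origin: centre of its underside; x along its length, y across its width. May be absent.
- tape_measure: grey tape measure standing upright on the squaring table, 72 (x) x 40 (y, thickness, the way to grip it) x 70 mm high, 0.3 kg. Origin: centre of its underside.
- tool_tray: fixed grey open tool tray, 110 (x) x 140 (y) x 30 mm high, walls 4 mm, floor 4 to 5 mm above the bench. Origin: centre of its underside.
- carton: fixed open cardboard kit carton, 150 x 150 x 80 mm high, walls 5 mm. Origin: centre of its underside.
- pan: light folded steel pan, 110 x 110 mm, floor 3 mm, side walls 32 and back wall 40 mm high, no wall at its mouth (+x side). A black handle, 80 mm long, 24 wide (y), 20 high, sticks out of the back (-x). 0.2 kg empty. The spacers slide out when it is tipped mouth down by about 50 degrees. Origin: centre of the underside of its floor.
- pan_grip (a point): where to grip the pan's handle: mid-height of the handle, 90 mm behind the pan's origin (x = -90, z = 30 mm), axes as the pan's; the fingers close along y.
- pan_lip (a point): middle of the mouth edge of the pan's floor (x = 55, z = 3 mm in the pan's frame).
- spacer0: square-tube aluminium spacer, 28 mm cube, 30 g, lying in the pan. Origin: centre of its underside as it stands at first. May be absent.
- spacer1: square-tube aluminium spacer, 28 mm cube, 30 g, lying in the pan. Origin: centre of its underside as it stands at first. May be absent.
- spacer2: square-tube aluminium spacer, 28 mm cube, 30 g, lying in the pan. Origin: centre of its underside as it stands at first. May be absent.
- spacer3: square-tube aluminium spacer, 28 mm cube, 30 g, lying in the pan. Origin: centre of its underside as it stands at first. May be absent.
- spacer4: square-tube aluminium spacer, 28 mm cube, 30 g, lying in the pan. Origin: centre of its underside as it stands at first. May be absent.
- tape_roll: bystander: roll of clear tape lying flat, 84 mm across, 36 mm high. Leave alone.
- rivet_box: bystander: small cardboard box of rivets, 50 x 75 x 45 mm high. Leave alone.
- fluid_bottle: bystander: white bottle, 52 mm across, 110 mm high. Leave alone.
- screwdriver: bystander: screwdriver, 200 mm. Leave alone.
- hammer: bystander: hammer, 280 mm. Leave alone.
- c_clamp: bystander: steel C-clamp lying flat, about 110 mm. Leave alone.
Mind the look-alikes: they are no part of the job. What is shaped like the tape_measure but pink is not meant.

How it is judged:
By the outcome, as a careful person would: the job done as asked, in the order asked, and still so for the second after the job is handed in, with the robot touching nothing.
Of plate_a, plate_b, plate_c only 2 to 3 are there at a start; the rules pass over those that are not, and their reading is None.
Of spacer0, spacer1, spacer2, spacer3, spacer4 only 3 to 5 are there at a start; the rules pass over those that are not, and their reading is None.
At some moment in a run one of plate_a, tape_measure may be knocked a few centimetres aside while the robot is not near it.
It also fails if it takes over 210 s, if anything falls off the work surface, if the arm or the gripper's body presses on something with over 40 N, if the wrist force passes 120 N, or if a joint passes its speed limit or range.

## Robot

A 6-joint arm with a two-finger parallel gripper is mounted at the origin on the work surface. World frame = base frame: x ahead of the robot, y to its left, z up, the work surface at z = 0. Lengths are in m, angles in rad, forces in N, time in s.
With the tool pointing down it reaches from about 0.325 to 0.925 m from the base axis. Payload 3.1 kg.
Tool frame: the origin (TCP) lies midway between the tips of the shut fingers; the grasp point (between the pads) lies 19 mm behind it; z points along the fingers, y is the line along which they close (so a half turn about z gives the same grasp; the last joint's range is limited). The gripper opens to 85 mm and grips with 20 to 120 N. Pads are 22 mm wide; open, the fingers measure 114 mm over their backs; the gripper's body (76 mm by 85 mm) begins 54 mm behind the grasp point. The pads swing forward as they close: fully open they stand 13 mm farther back than shut.
Start: joints at [-1.245, 0.217, 1.613, -0, 1.311, -0.112], TCP at [0.265, -0.566, 0.207] pointing down, gripper open.
Joint ranges: [-2.75, 2.75], [-0.78, 2.1], [0.31, 2.55], [-1.13, 4.27], [0.13, 2.63], [-2.58, 2.58]. Speed limits (rad/s): [2.79, 2.79, 3.14, 3.14, 3.14, 3.14].

## Interface

Orientations are given as a unit quaternion [x, y, z, w].
In Python, from bench import observe, camera, camera_model, order, cut_out, place_of gives the robot as it stands.
- The arm moves only by the shell command python3 -m jog 'ROWS' [OPENING] [FORCE]. ROWS is rows parted by semicolons, their numbers by spaces, 1 to 20 of them, each of 4 numbers: dx, dy, dz in m, then a turn about the tool's z in rad; each row is the pose to reach, as a shift and turn from the pose commanded when the command began, along the tool's axes at that moment; what a row does not reach only later rows make up. A row lasts 1/8 s, in which the tool goes at most 0.0625 m and 0.188 rad, less where a joint would pass 70% of its speed; a pose out of reach is approached as far as the arm can. OPENING is the finger opening in m, set as the command begins (- or left out keeps the last). The fingers move at their own pace and stop on an object; FORCE is the grip in N (left out, the last holds). Time passes only in rows, so rows that do not move let the fingers close. It prints the time, the measured TCP pose, the force, the opening and the grip force at its end.
- observe(): the state, without advancing time (a new reading comes with each control period).
- camera(name): name is "scene" or "top"; returns the picture (400x640x3 uint8, blue, green, red); there is no depth.
- camera_model(name): a dict with "fx", "fy", "cx", "cy" (pixels), "xyz" and "orientation" of the camera in the world. Camera axes: x right, y down, z forward; pixel columns grow to the right and rows downward; lengths in m; the calibration is good to about 2 mm. A picture is of the moment at which its call begins. camera_model takes no time and is no camera call.
- order.finish_job(): hands the job in; it is judged then, once.
Trained networks look in the newest picture that a camera, given by its name, has taken for a name from the list of things; names that differ only in an ending like _2 or _b are one class to them, and where a whole thing is asked for, a point or a joint stands for the part that bears it (a point fixed in the world has none). Each returns a list of dicts, best first, with "confidence" (0 to 1); they miss things now and then, are a little off and sometimes report something else, mostly with a low value. They report only what shows in the picture. A call takes as long as a camera call. They do not tell look-alikes from the thing itself.
- cut_out(camera, target): "region" (400x640 bool, what is visible of it) and "box" ([left, top, width, height] in pixels, round what is visible of it).
- place_of(camera, target): "position" ([column, row] in pixels: a listed point, or the origin of a listed thing).
The state is a dict: "time": time; "joint_pos": joint angles; "qd": joint speeds; "tau": joint torques, N m; "position": TCP position; "tool_rot": TCP orientation; "ft_force": force on the tool from outside, world axes, zero at the start; "torque": the same for the moment, N m; "finger_gap": finger opening in m; "grip_force": force on a finger pad.
Only numpy, scipy, OpenCV 4.12 (cv2) and the standard library are available. Lean on these libraries where they do the work, as an engineer would, in place of code of your own. Each camera call takes 0.05 s, during which the arm holds its last target. There are 200 camera calls.

## Working session

There is one attempt and no reset: what is moved stays moved. The work goes in short steps, Python scripts to look and compute and a shell command to move; the robot and the scene stay as the last step left them, time stands still between calls to the robot, and variables do not carry over. Pictures are saved under pics/ and viewed, at most 14 in all, crops included, and the job is handed in when it is done.

```bash
ls; mkdir -p pics; python3 - <<'E'
from bench import *
import cv2
for n in("scene","top"):
    cv2.imwrite(f"pics/{n}0.png",camera(n)); print(camera_model(n))
s=observe(); print(s['time'],s['position'],s['tool_rot'],s['finger_gap'])
E
```

```text
pics
{'fx': 385.31544904612196, 'fy': 385.31544904612196, 'cx': 314.40229656892626, 'cy': 196.9031074581714, 'xyz': array([ 0.96307596, -0.38546075,  0.81369364]), 'orientation': array([ 0.86599298,  0.3909393 , -0.13602538, -0.28057036])}
{'fx': 456.65357243947045, 'fy': 456.65357243947045, 'cx': 320.1753689175834, 'cy': 199.0277797190936, 'xyz': array([ 0.41581297, -0.01679444,  1.3838556 ]), 'orientation': array([ 0.70873987, -0.7046802 ,  0.02010842, -0.02663217])}
0.1 [ 0.26470867 -0.56529665  0.20586951] [ 9.76135624e-01  2.17159009e-01 -1.18382318e-04 -1.09252747e-03] 0.08592815678101993
```

View pics/top0.png

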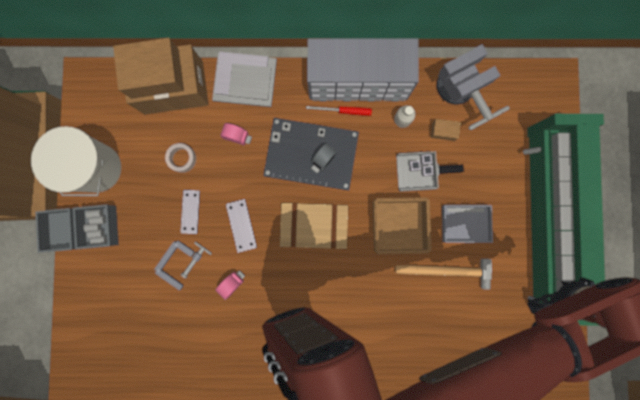

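View pics/scene0.png

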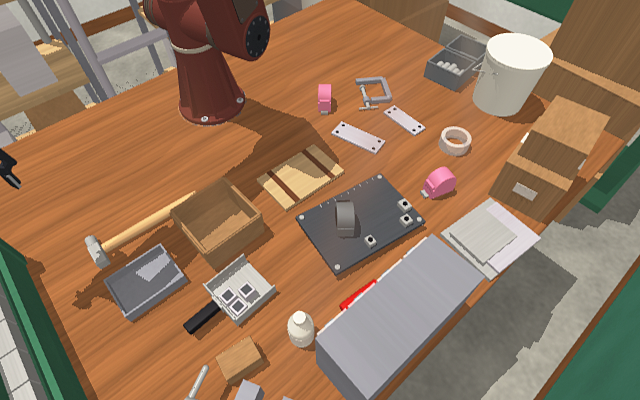

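The top view shows these, in pixels:
- **Squaring table:** (311,153), with three stops at (287,126), (321,131) and (277,141), so the corner is at its upper left.
- **Tape measure:** the grey one on the table at (323,156). The pink ones at (235,132) and (230,285) are look-alikes.
- **Plates:** two, at (241,225) and (190,211).
- **Board, carton, tray:** (314,226), (402,225) and (467,223).
- **Pan:** (417,170), with its handle to the right.

Next I measure.

```bash
cat > h.py <<'E'
import numpy as np, cv2
from scipy.spatial.transform import Rotation as R
from bench import *
def ray(n,p):
    m=camera_model(n); d=np.array([(p[0]-m['cx'])/m['fx'],(p[1]-m['cy'])/m['fy'],1.])
    return np.array(m['xyz']),R.from_quat(m['orientation']).apply(d)
def at(n,p,z):
    o,d=ray(n,p); return o+d*(z-o[2])/d[2]
def proj(n,X):
    m=camera_model(n); c=R.from_quat(m['orientation']).inv().apply(np.atleast_2d(X)-m['xyz'])
    return c[:,:2]/c[:,2:]*[m['fx'],m['fy']]+[m['cx'],m['cy']]
def tri(p,q):
    o1,d1=ray('top',p);o2,d2=ray('scene',q)
    s=np.linalg.lstsq(np.c_[d1,-d2],o2-o1,rcond=None)[0]
    a,b=o1+s[0]*d1,o2+s[1]*d2; return (a+b)/2,np.linalg.norm(a-b)
def rect(n,reg,z):
    c=max(cv2.findContours(reg.astype(np.uint8),cv2.RETR_EXTERNAL,cv2.CHAIN_APPROX_NONE)[0],key=len)[:,0]
    w=np.array([at(n,p,z)[:2] for p in c.astype(float)])
    (x,y),(a,b),t=cv2.minAreaRect((w*1e4).astype(np.float32))
    if a<b: a,b,t=b,a,t+90   # t: long axis dir deg
    return np.round([x/1e4,y/1e4,a/1e4,b/1e4,(t+90)%180-90],4)
def tool(goal,yaw=None):
    "goal TCP world, -> shift in tool axes; yaw = world dir (deg) of the finger closing line"
    s=observe(); r=R.from_quat(s['tool_rot']); d=r.inv().apply(np.array(goal)-s['position'])
    out=[*np.round(d,4)]
    if yaw is not None:
        y=r.as_matrix()[:,1]; cur=np.degrees(np.arctan2(y[1],y[0]))
        e=-((yaw-cur+90)%180-90)  # tool z is down
        out.append(round(np.radians(e),4))
    return [float(v) for v in out]
E
python3 - <<'E'
from h import *
for n in('top','scene'): camera(n)
H=dict(plate_a=.008,plate_b=.008,plate_c=.008,squaring_table=.03,board=.012,tool_tray=.03,carton=.08,tape_measure=.1,pan=.03,pan_grip=.03,pan_lip=.003,corner=.03)
for k,z in H.items():
    T=place_of('top',k);S=place_of('scene',k)
    print(k)
    for t in T[:3]: print('  top',np.round(t['position'],1),round(t['confidence'],2),end=' ')
    for t in S[:3]: print('  sc',np.round(t['position'],1),round(t['confidence'],2),end=' ')
    if T and S: 
        X,e=tri(T[0]['position'],S[0]['position']); print(' tri',np.round(X,4),round(e,4),end='')
    print()
    if k in('pan_grip','pan_lip','corner'): continue
    for n in('top','scene'):
        for c in cut_out(n,k)[:3]: print('   cut',n,c['box'],round(c['confidence'],2),rect(n,c['region'],z))
E
```

```text
plate_a
  top [189.8 212.3] 0.92   top [238.9 226.7] 0.69   top [444.  131.6] 0.19   sc [356.8 137.3] 0.9   sc [403.1 123.3] 0.77   sc [234.  297.6] 0.27  tri [ 0.4254  0.3373 -0.0366] 0.1494
   cut top [224.7, 203.1, 31.7, 50.7] 0.87 [ 0.4241  0.2331  0.1523  0.062  15.1266]
   cut top [181.7, 193.7, 16.8, 40.5] 0.62 [ 0.467   0.3891  0.133   0.0533 -4.1923]
   cut scene [386.8, 107.5, 38.4, 27.9] 0.78 [ 0.4699  0.3871  0.1323  0.0524 -4.3512]
   cut scene [334.1, 118.8, 54.1, 32.9] 0.56 [ 0.4266  0.2326  0.1533  0.0704 13.7708]
plate_b
  top [189.8 212.3] 0.92   top [238.9 226.7] 0.69   top [444.  131.6] 0.19   sc [356.8 137.3] 0.9   sc [403.1 123.3] 0.77   sc [234.  297.6] 0.27  tri [ 0.4254  0.3373 -0.0366] 0.1494
   cut top [224.7, 203.1, 31.7, 50.7] 0.87 [ 0.4241  0.2331  0.1523  0.062  15.1266]
   cut top [181.7, 193.7, 16.8, 40.5] 0.62 [ 0.467   0.3891  0.133   0.0533 -4.1923]
   cut scene [386.8, 107.5, 38.4, 27.9] 0.78 [ 0.4699  0.3871  0.1323  0.0524 -4.3512]
   cut scene [334.1, 118.8, 54.1, 32.9] 0.56 [ 0.4266  0.2326  0.1533  0.0704 13.7708]
plate_c
  top [189.8 212.3] 
[... 3257 characters left out ...]
97.8, 150.3, 65.0, 42.1] 0.73 [  0.593   -0.3314   0.2002   0.1143 -86.3162]
   cut top [432.4, 118.4, 29.0, 24.1] 0.46 [ 7.14900e-01 -3.77900e-01  8.32000e-02  5.76000e-02  8.34315e+01]
   cut scene [183.1, 254.2, 94.3, 81.7] 0.6 [  0.5961  -0.3351   0.1897   0.1255 -87.7748]
   cut scene [105.6, 243.3, 80.0, 78.1] 0.41 [  0.4433  -0.4409   0.1434   0.131  -89.1971]
pan_grip
  top [448.3 165. ] 0.67   sc [202.8 313. ] 0.87   sc [454.5 144.5] 0.74  tri [ 0.6043 -0.3823  0.0532] 0.0076
pan_lip
  top [396.3 174.4] 0.81   sc [256.1 273. ] 0.71  tri [ 0.581  -0.2397  0.0009] 0.0111
corner
  top [278.  133.1] 0.87   top [326.3 156.9] 0.16   sc [405.5 213.6] 0.95  tri [0.7041 0.1237 0.0201] 0.0031
```

```bash
python3 - <<'E'
from h import *
im=camera('top'); a=cv2.resize(im[110:200,210:390],None,fx=4,fy=4,interpolation=cv2.INTER_CUBIC); cv2.imwrite('pics/tape.png',a)
print(tri([325.1,154.7],[343.3,222.7]))
for L,zz in(('tape c',0),):
    pass
# fit tape pose: silhouettes of the box against the top+scene regions
from scipy.optimize import minimize
regs={'top':[c for c in cut_out('top','tape_measure') if 300<c['box'][0]<340][0]['region']}
camera('scene'); regs['scene']=[c for c in cut_out('scene','tape_measure') if 325<c['box'][0]<350][0]['region']
def cost(p):
    r=R.from_euler('z',p[2]).as_matrix(); V=np.array([[x,y,z] for x in(-.036,.036) for y in(-.02,.02) for z in(0,.07)])@r.T+[p[0],p[1],.03]; t=0
    for n,g in regs.items():
        m=np.zeros(g.shape,np.uint8); h=cv2.convexHull((proj(n,V)*16).astype(np.int32)); cv2.fillConvexPoly(m,h,1,shift=4)
        t+=1-(m.astype(bool)&g).sum()/(m.astype(bool)|g).sum()
    return t
b=min((minimize(cost,[.62,-.01,a],method='Nelder-Mead',options=dict(initial_simplex=[[.62,-.01,a],[.63,-.01,a],[.62,0,a],[.62,-.01,a+.2]])) for a in np.radians([-50,-33,-15])),key=lambda s:s.fun)
print(b.x,np.degrees(b.x[2]),b.fun)
yaw=np.degrees(b.x[2])+90
print(tool([b.x[0],b.x[1],.2],yaw),tool([b.x[0],b.x[1],.062],yaw),observe()['joint_pos'])
E
```

```text
(array([ 0.63366067, -0.0203144 ,  0.04665062]), np.float64(0.006110042092161465))
[ 0.6232239  -0.01381542 -0.7215272 ] -41.340463547230705 0.3582459672469248
[0.5586, -0.3483, 0.0071, 1.1593] [0.5586, -0.3483, 0.1451, 1.1593] [-1.24524031e+00  2.16924748e-01  1.61337423e+00  2.22880777e-05
  1.31129467e+00 -1.12209672e-01]
```

View pics/tape.png

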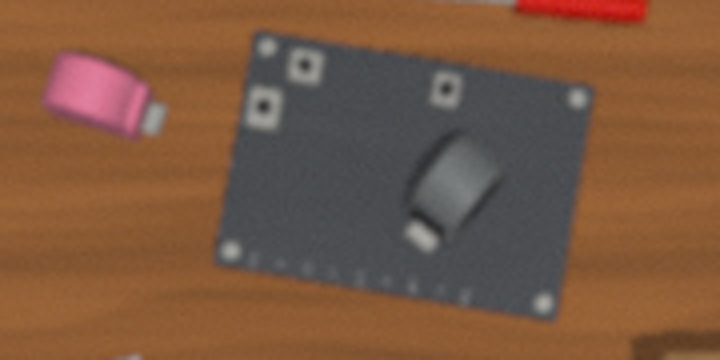

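The crop confirms it: the grey tape measure at crop (455,185) is the only one on the table, and its axis runs about -36° in the world. The pink one at crop (100,95) is off the table, so I take the grey one.

```bash
python3 -m jog '0.5586 -0.3483 0 -2.058;0.5586 -0.3483 0 -2.058;0.5586 -0.3483 0 -2.058;0.5586 -0.3483 0 -2.058;0.5586 -0.3483 0 -2.058;0.5586 -0.3483 0 -2.058;0.5586 -0.3483 0 -2.058;0.5586 -0.3483 0 -2.058;0.5586 -0.3483 0 -2.058;0.5586 -0.3483 0 -2.058;0.5586 -0.3483 0 -2.058;0.5586 -0.3483 0 -2.058;0.5586 -0.3483 0 -2.058' 0.085 40; python3 - <<'E'
from h import *
s=observe();print(s['joint_pos'].round(3) if hasattr(s['joint_pos'],'round') else s['joint_pos']);print(tool([.6232,-.0138,.062],53))
E
```

```text
time: 4.12
position: [0.6228, -0.0143, 0.2069]
tool_rot: [0.318, 0.948, -0.0, -0.0]
ft_force: [-0.6, -0.7, 0.2]
finger_gap: 0.085
grip_force: 0.0
[-1.350e-01  2.130e-01  1.618e+00 -1.000e-03  1.311e+00 -1.059e+00]
[-0.0001, 0.0007, 0.1449, -0.0014]
```

```bash
python3 -m jog '0 0 0.06;0 0 0.12;0 0 0.145;0 0 0.145' ; python3 -m jog '0 0 0;0 0 0;0 0 0;0 0 0;0 0 0' 0.02 40; python3 -m jog '0 0 -0.06;0 0 -0.1;0 0 -0.1'
python3 - <<'E'
from h import *
print(tool([.4300,-.4425,.162],0))
cv2.imwrite('pics/lift.png',camera('scene'))
E
```

```text
[-0.1044, -0.4579, 0.0453, 0.9236]Traceback (most recent call last):
ValueError: each row has 4 numbers
Traceback (most recent call last):
ValueError: each row has 4 numbers
Traceback (most recent call last):
ValueError: each row has 4 numbers
```

```bash
python3 -m jog '0 0 0.06 0;0 0 0.12 0;0 0 0.145 0;0 0 0.145 0' ; python3 -m jog '0 0 0 0;0 0 0 0;0 0 0 0;0 0 0 0;0 0 0 0' 0.02 40; python3 -m jog '0 0 -0.06 0;0 0 -0.1 0;0 0 -0.1 0'
python3 - <<'E'
from h import *
print(tool([.4300,-.4425,.162],0))
E
```

```text
time: 4.68
position: [0.6199, -0.0149, 0.059]
tool_rot: [0.319, 0.948, -0.001, -0.003]
ft_force: [-0.2, 0.5, 0.3]
finger_gap: 0.0848
grip_force: 0.0
time: 5.3
position: [0.6251, -0.0144, 0.0648]
tool_rot: [0.317, 0.948, 0.0, 0.002]
ft_force: [-2.0, -1.1, 6.7]
finger_gap: 0.0385
grip_force: 41.0
time: 5.68
position: [0.6265, -0.014, 0.1667]
tool_rot: [0.317, 0.948, 0.001, 0.005]
ft_force: [0.4, 0.1, -3.5]
finger_gap: 0.0388
grip_force: 42.5
[-0.1008, -0.4605, 0.0033, 0.9252]
```

```bash
python3 -m jog '-0.1 -0.46 0 0.925;-0.1 -0.46 0 0.925;-0.1 -0.46 0 0.925;-0.1 -0.46 0 0.925;-0.1 -0.46 0 0.925;-0.1 -0.46 0 0.925;-0.1 -0.46 0 0.925;-0.1 -0.46 0 0.925;-0.1 -0.46 0 0.925;-0.1 -0.46 0 0.925'
python3 - <<'E'
from h import *
print(tool([.4330,-.442,.041],0))
E
```

```text
time: 6.92
position: [0.4253, -0.4394, 0.1594]
tool_rot: [0.707, 0.707, 0.001, -0.002]
ft_force: [0.0, -0.4, -3.0]
finger_gap: 0.0388
grip_force: 42.6
[-0.0031, 0.008, 0.1183, -0.0003]
```

```bash
python3 -m jog '-0.003 0.006 0.05 0;-0.003 0.006 0.1 0;-0.003 0.006 0.115 0;-0.003 0.006 0.12 0;-0.003 0.006 0.12 0'; python3 -m jog '0 0 0 0;0 0 0 0;0 0 0 0' 0.06; python3 -m jog '0 0 -0.06 0;0 0 -0.12 0;0 0 -0.14 0' 0.085
python3 - <<'E'
from h import *
im=camera('top'); cv2.imwrite('pics/top1.png',cv2.resize(im[100:300,150:510],None,fx=2.2,fy=2.2))
for c in cut_out('top','plate_b')[:3]: print(c['box'],rect('top',c['region'],.008))
print(tool([.4241,.2331,.18],0))
E
```

```text
time: 7.55
position: [0.4335, -0.4453, 0.0439]
tool_rot: [0.707, 0.707, -0.0, 0.002]
ft_force: [-0.6, -0.1, -3.4]
finger_gap: 0.0389
grip_force: 42.6
time: 7.92
position: [0.433, -0.4454, 0.0437]
tool_rot: [0.707, 0.707, -0.0, 0.001]
ft_force: [-0.7, -1.2, -0.0]
finger_gap: 0.0603
grip_force: 0.0
time: 8.3
position: [0.4344, -0.4471, 0.1885]
tool_rot: [0.707, 0.707, -0.001, 0.005]
ft_force: [0.2, -0.0, 0.2]
finger_gap: 0.0845
grip_force: 0.0
[225.5, 204.6, 31.0, 47.2] [ 0.4243  0.2333  0.1488  0.0595 14.7951]
[180.2, 193.2, 18.0, 38.1] [ 0.4656  0.3887  0.1227  0.0493 -2.0936]
[397.8, 150.4, 61.4, 41.5] [  0.5963  -0.3375   0.2034   0.1177 -83.9644]
[0.6795, -0.0097, 0.0022, -0.0]
```

View pics/top1.png

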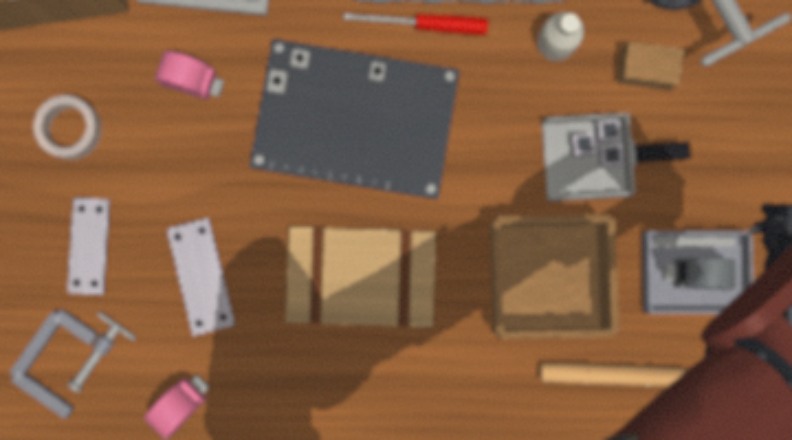

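The tape stands upright in the tray, at crop (695,270). The pan holds three spacers. Of the plates only b (152×60) at full-picture (241,225) and c (130×50) at (190,211) are there; a is absent. I take b first, and overlay the table model to check it.

```bash
python3 - <<'E'
from h import *
im=camera('top'); s=5; x0,y0=250,105
a=cv2.resize(im[y0:y0+95,x0:x0+130],None,fx=s,fy=s,interpolation=cv2.INTER_CUBIC)
c=cut_out('top','squaring_table')[0]; print(rect('top',c['region'],.03))
for k in place_of('top','corner')[:1]: print(at('top',k['position'],.03))
t=np.radians(-9.2); Rz=np.array([[np.cos(t),-np.sin(t)],[np.sin(t),np.cos(t)]]); C=np.array([.6393,.0240]); K=C+Rz@[.055,.1]; print('corner',K)
def dr(P,z,o,col):
    W=np.array([[*(o+Rz@p),z] for p in np.array(P)]); q=((proj('top',W)-[x0,y0]+.5)*s).astype(int); cv2.polylines(a,[q],True,col,1)
dr([[-.09,-.13],[.09,-.13],[.09,.13],[-.09,.13]],.03,C,(0,255,255))
for y1,y2 in((-.003,-.025),(-.111,-.129)): dr([[0,y1],[.022,y1],[.022,y2],[0,y2]],.044,K,(0,0,255))
dr([[-.011,0],[-.039,0],[-.039,.02],[-.011,.02]],.044,K,(0,255,0))
cv2.imwrite('pics/ov.png',a)
print(tool([.4242,.2332,.188],105))
E
```

```text
[6.40500e-01 2.42000e-02 2.60400e-01 1.80800e-01 8.06551e+01]
[0.70220883 0.12169677 0.03      ]
corner [0.70958061 0.11392016]
[0.6762, -0.0071, -0.0061, 1.3089]
```

View pics/ov.png

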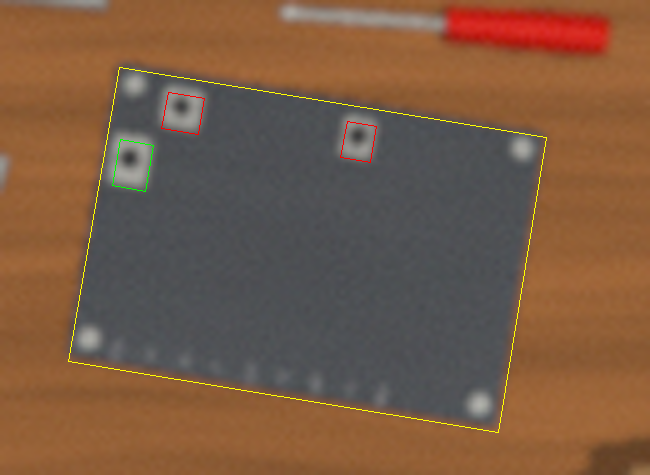

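The overlay fits the table and stops within 1–2 mm. The corner is at about (0.711, 0.1135), turned -9.2°. Now to plate b.

```bash
python3 -m jog '0.676 -0.007 0 -1.833;0.676 -0.007 0 -1.833;0.676 -0.007 0 -1.833;0.676 -0.007 0 -1.833;0.676 -0.007 0 -1.833;0.676 -0.007 0 -1.833;0.676 -0.007 0 -1.833;0.676 -0.007 0 -1.833;0.676 -0.007 0 -1.833;0.676 -0.007 0 -1.833;0.676 -0.007 0 -1.833;0.676 -0.007 0 -1.833;0.676 -0.007 0 -1.833' 0.068; python3 - <<'E'
from h import *
print(observe()['joint_pos']);print(tool([.4242,.2332,.02],105))
E
```

```text
time: 10.18
position: [0.4237, 0.2308, 0.1798]
tool_rot: [-0.131, 0.991, -0.001, -0.002]
ft_force: [0.4, -0.3, 1.1]
finger_gap: 0.0678
grip_force: 0.0
[ 3.53655498e-01 -6.25509818e-02  1.96471218e+00 -7.23950572e-04
  1.24414293e+00 -1.47985657e+00]
[-0.0018, 0.0024, 0.1598, 0.0012]
```

```bash
python3 -m jog '-0.001 0.002 0.06 0;-0.001 0.002 0.12 0;-0.001 0.002 0.16 0;-0.001 0.002 0.168 0;-0.001 0.002 0.17 0;-0.001 0.002 0.17 0'; python3 -m jog '0 0 0.004 0;0 0 0.008 0;0 0 0.008 0'; python3 -m jog '0 0 0.002 0;0 0 0.002 0;0 0 0.002 0'
```

```text
time: 10.92
position: [0.4277, 0.2342, 0.014]
tool_rot: [-0.13, 0.991, 0.0, 0.002]
ft_force: [0.4, 0.5, 0.5]
finger_gap: 0.0681
grip_force: 0.0
time: 11.3
position: [0.4255, 0.2339, 0.004]
tool_rot: [-0.131, 0.991, -0.0, -0.0]
ft_force: [-0.0, -0.3, -0.2]
finger_gap: 0.0678
grip_force: 0.0
time: 11.68
position: [0.4257, 0.2339, 0.0021]
tool_rot: [-0.131, 0.991, -0.0, -0.0]
ft_force: [-0.1, -0.0, 0.3]
finger_gap: 0.068
grip_force: 0.0
```

```bash
for i in 1 2 3; do :; done; python3 -m jog '0 0 0.003 0;0 0 0.003 0'; python3 -m jog '0 0 0.003 0;0 0 0.003 0'
```

```text
time: 11.92
position: [0.4254, 0.2337, -0.0012]
tool_rot: [-0.131, 0.991, -0.0, -0.0]
ft_force: [-0.9, -0.3, 0.4]
finger_gap: 0.0679
grip_force: 0.0
time: 12.18
position: [0.4254, 0.2337, -0.0042]
tool_rot: [-0.131, 0.991, -0.0, -0.0]
ft_force: [-0.6, -0.4, -0.7]
finger_gap: 0.068
grip_force: 0.0
```

```bash
python3 -m jog '0 0 0 0;0 0 0 0;0 0 0 0;0 0 0 0' 0.04 50;  python3 -m jog '0 0 -0.03 0;0 0 -0.08 0;0 0 -0.1 0;0 0 -0.1 0'; python3 - <<'E'
from h import *
im=camera('scene');cv2.imwrite('pics/b1.png',cv2.resize(im[60:300,250:500],None,fx=2.4,fy=2.4))
for c in cut_out('top','plate_b')[:0]: pass
E
```

```text
time: 12.68
position: [0.4257, 0.2339, -0.0038]
tool_rot: [-0.131, 0.991, 0.0, 0.0]
ft_force: [1.0, 0.5, -0.4]
finger_gap: 0.0398
grip_force: 0.0
time: 13.18
position: [0.4276, 0.2346, 0.0983]
tool_rot: [-0.131, 0.991, 0.001, 0.003]
ft_force: [-0.1, 0.1, -0.4]
finger_gap: 0.0402
grip_force: 0.0
```

View pics/b1.png

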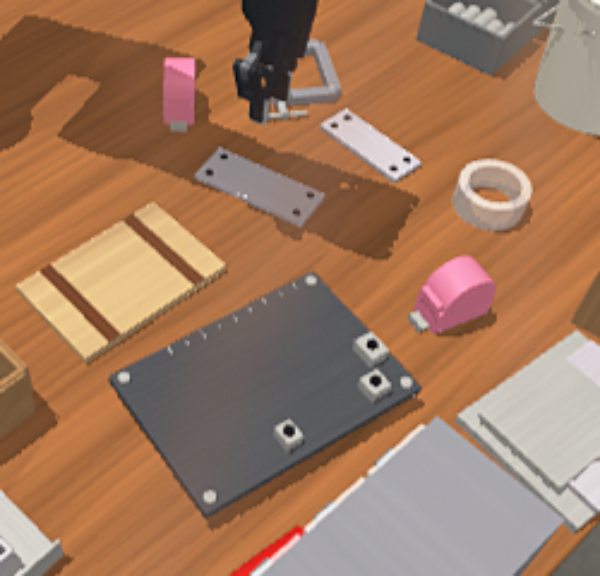

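The scene crop shows plate b untouched at crop (260,185). The fingers closed above it, so I open again, creep down to contact and then close.

```bash
python3 -m jog '-0.001 0 0 0;-0.001 0 0.05 0;-0.001 0 0.09 0;-0.001 0 0.103 0;-0.001 0 0.105 0;-0.001 0 0.105 0' 0.068; python3 -m jog '0 0 0.003 0;0 0 0.003 0';  python3 -m jog '0 0 0.002 0;0 0 0.002 0'
```

```text
time: 14.02
position: [0.4279, 0.2346, -0.0078]
tool_rot: [-0.131, 0.991, 0.0, 0.001]
ft_force: [-0.3, -0.3, 0.1]
finger_gap: 0.0679
grip_force: 0.0
time: 14.28
position: [0.4274, 0.2344, -0.0111]
tool_rot: [-0.131, 0.991, 0.0, 0.001]
ft_force: [-0.0, 0.0, 0.3]
finger_gap: 0.0681
grip_force: 0.0
time: 14.52
position: [0.4266, 0.2341, -0.0139]
tool_rot: [-0.131, 0.991, -0.0, -0.0]
ft_force: [0.3, -0.4, 0.2]
finger_gap: 0.068
grip_force: 0.0
```

```bash
python3 -m jog '0 0 0.002 0;0 0 0.002 0';  python3 -m jog '0 0 0.002 0;0 0 0.002 0'
```

```text
time: 14.78
position: [0.4264, 0.234, -0.0161]
tool_rot: [-0.131, 0.991, -0.0, -0.0]
ft_force: [0.2, -0.1, 0.1]
finger_gap: 0.0679
grip_force: 0.0
time: 15.02
position: [0.4265, 0.234, -0.0181]
tool_rot: [-0.131, 0.991, -0.0, -0.0]
ft_force: [-1.1, 0.5, 0.5]
finger_gap: 0.0686
grip_force: 0.0
```

```bash
python3 -m jog '0 0 0 0;0 0 0 0;0 0 0 0;0 0 0 0' 0.045 30;  python3 - <<'E'
from h import *
a=camera('scene')[60:200,250:450];b=camera('top')[170:290,170:330]
cv2.imwrite('pics/b2.png',np.vstack([cv2.resize(a,(600,420)),cv2.resize(b,(600,180*2))])[:600] if 0 else np.hstack([cv2.resize(a,(400,280)),cv2.resize(b,(373,280))]))
E
```

```text
time: 15.52
position: [0.4267, 0.2341, -0.0178]
tool_rot: [-0.131, 0.991, 0.0, 0.0]
ft_force: [0.1, -0.1, -0.1]
finger_gap: 0.0444
grip_force: 0.0
```

View pics/b2.png

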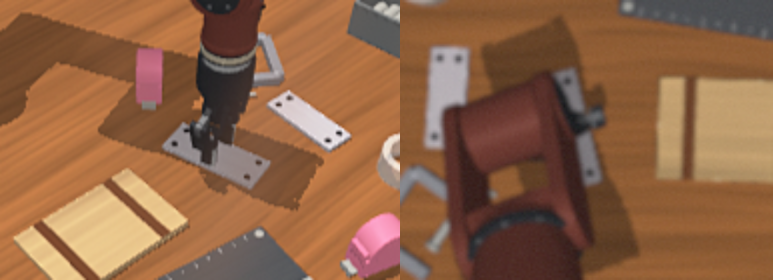

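```bash
python3 - <<'E'
from h import *
a=camera('scene'); x0,y0=310,80
s=8;c=cv2.resize(a[y0:y0+70,x0:x0+90],None,fx=s,fy=s,interpolation=cv2.INTER_CUBIC)
m=observe(); r=R.from_quat(m['tool_rot'])
for sy in(-.022,.022):
  for k,z in enumerate((0,-.02,-.04)):
    X=np.array(m['position'])+r.apply([0,sy,z]); p=proj('scene',X)[0]; q=((p-[x0,y0]+.5)*s).astype(int); cv2.circle(c,tuple(int(v) for v in q),4,[(0,0,255),(0,255,0),(255,0,0)][k],-1); print(X.round(4),p.round(1))
cv2.imwrite('pics/b3.png',c)
E
```

```text
[ 0.4324  0.2129 -0.0179] [353.5 147. ]
[0.4324 0.2129 0.0021] [353.9 142.2]
[0.4324 0.2129 0.0221] [354.4 137.3]
[ 0.421   0.2554 -0.0179] [360.9 138. ]
[0.421  0.2554 0.0021] [361.5 133.2]
[0.421  0.2554 0.0221] [362.  128.3]
```

View pics/b3.png

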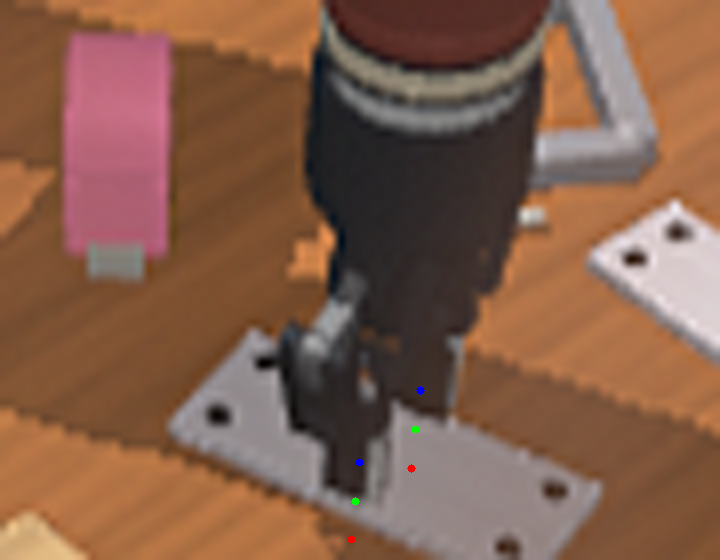

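The near fingertip, at crop (350,490), is about 20 mm above the reported TCP plane and rests over the plate top. The tips therefore sit higher than the TCP suggests, so I open and creep down to real contact.

```bash
python3 -m jog '0 0 0 0;0 0 0 0;0 0 0 0' 0.068; python3 -m jog '0 0 0.003 0;0 0 0.003 0';python3 -m jog '0 0 0.002 0;0 0 0.002 0'; python3 -m jog '0 0 0.002 0;0 0 0.002 0'
```

```text
time: 16.05
position: [0.4267, 0.2341, -0.0179]
tool_rot: [-0.131, 0.991, 0.0, -0.0]
ft_force: [-0.1, 0.6, 0.1]
finger_gap: 0.068
grip_force: 0.0
time: 16.3
position: [0.4263, 0.234, -0.0212]
tool_rot: [-0.131, 0.991, -0.0, -0.0]
ft_force: [0.3, 0.1, 0.5]
finger_gap: 0.0679
grip_force: 0.0
time: 16.55
position: [0.4265, 0.234, -0.0231]
tool_rot: [-0.131, 0.991, -0.0, -0.0]
ft_force: [0.6, -0.8, -0.3]
finger_gap: 0.0681
grip_force: 0.0
time: 16.8
position: [0.4265, 0.234, -0.0251]
tool_rot: [-0.131, 0.991, -0.0, -0.0]
ft_force: [-0.7, 0.1, 0.2]
finger_gap: 0.068
grip_force: 0.0
```

```bash
python3 -m jog '0 0 0 0;0 0 0 0;0 0 0 0;0 0 0 0' 0.045 30
```

```text
time: 17.3
position: [0.4268, 0.2341, -0.0246]
tool_rot: [-0.131, 0.991, -0.0, 0.0]
ft_force: [-1.2, -1.7, 5.5]
finger_gap: 0.0563
grip_force: 32.4
```

```bash
python3 -m jog '0 0 -0.04 0;0 0 -0.1 0;0 0 -0.14 0;0 0 -0.14 0' - 60; python3 - <<'E'
from h import *
print(tool([.6475,.0276,.1],-9.2))
c=[c for c in cut_out('top','plate_b')]; camera('top')
E
```

```text
time: 17.8
position: [0.4299, 0.2354, 0.1186]
tool_rot: [-0.131, 0.991, 0.001, 0.004]
ft_force: [0.3, 0.0, -1.5]
finger_gap: 0.0552
grip_force: 64.0
[-0.1562, -0.2571, 0.0197, -1.148]
```

```bash
python3 -m jog '-0.156 -0.257 0 1.993;-0.156 -0.257 0 1.993;-0.156 -0.257 0 1.993;-0.156 -0.257 0 1.993;-0.156 -0.257 0 1.993;-0.156 -0.257 0 1.993;-0.156 -0.257 0 1.993;-0.156 -0.257 0 1.993;-0.156 -0.257 0 1.993;-0.156 -0.257 0 1.993;-0.156 -0.257 0 1.993;-0.156 -0.257 0 1.993;-0.156 -0.257 0 1.993;-0.156 -0.257 0 1.993'; python3 - <<'E'
from h import *
print(tool([.6475,.0276,.02],-9.2))
a=camera('scene'); cv2.imwrite('pics/b4.png',cv2.resize(a[120:290,270:470],None,fx=3,fy=3))
E
```

```text
time: 19.65
position: [0.6435, 0.0264, 0.1142]
tool_rot: [0.761, 0.649, -0.0, -0.0]
ft_force: [0.1, -0.4, -0.8]
finger_gap: 0.0552
grip_force: 64.1
[0.0019, 0.0039, 0.0942, 0.0015]
```

View pics/b4.png

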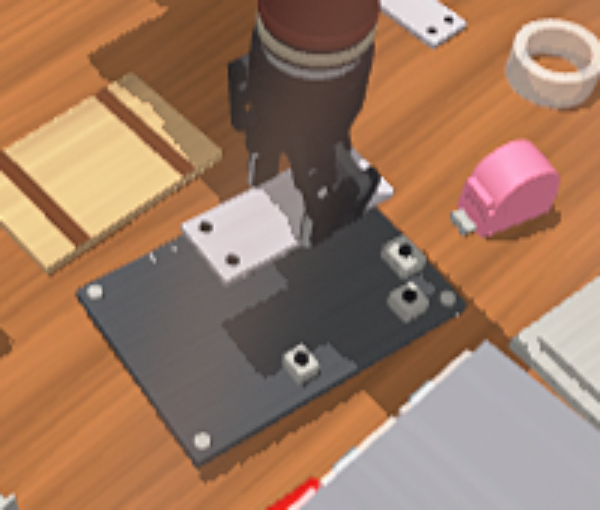

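Plate b is held level and square to the table, clear of the stops at crop (300,362), (408,300) and (405,255). Now I lower it and slide.

```bash
python3 -m jog '0 0.003 0.05 0;0 0.003 0.09 0;0 0.003 0.096 0;0 0.003 0.096 0'; python3 -m jog '0 0 0.004 0;0 0 0.008 0;0 0 0.008 0'; python3 -m jog '0 0 0.002 0;0 0 0.002 0';python3 -m jog '0 0 0.002 0;0 0 0.002 0'
```

```text
time: 20.2
position: [0.6474, 0.0259, 0.0196]
tool_rot: [0.761, 0.648, 0.0, 0.0]
ft_force: [0.3, -0.4, -0.9]
finger_gap: 0.0552
grip_force: 64.3
time: 20.58
position: [0.6472, 0.0258, 0.0116]
tool_rot: [0.761, 0.648, 0.0, 0.0]
ft_force: [-0.1, 0.2, -1.2]
finger_gap: 0.0556
grip_force: 64.3
time: 20.82
position: [0.6468, 0.0258, 0.009]
tool_rot: [0.761, 0.648, -0.0, -0.0]
ft_force: [0.1, -0.2, -2.6]
finger_gap: 0.0553
grip_force: 64.3
time: 21.08
position: [0.6467, 0.0259, 0.0068]
tool_rot: [0.761, 0.648, -0.0, -0.0]
ft_force: [0.7, 0.5, -1.6]
finger_gap: 0.0554
grip_force: 64.3
```

```bash
python3 -m jog '0 0 0.0015 0;0 0 0.0015 0'; python3 -m jog '0 0 0.001 0;0 0 0.001 0';python3 -m jog '0 0 0.001 0;0 0 0.001 0'
```

```text
time: 21.32
position: [0.6471, 0.0259, 0.0059]
tool_rot: [0.761, 0.648, 0.0, 0.0]
ft_force: [-0.6, 0.9, 0.6]
finger_gap: 0.0554
grip_force: 64.5
time: 21.58
position: [0.6471, 0.0258, 0.0058]
tool_rot: [0.761, 0.648, -0.0, -0.0]
ft_force: [-2.7, 0.6, 5.1]
finger_gap: 0.0555
grip_force: 65.2
time: 21.82
position: [0.6471, 0.0259, 0.0058]
tool_rot: [0.761, 0.648, -0.0, -0.0]
ft_force: [-5.3, -0.5, 10.8]
finger_gap: 0.0554
grip_force: 65.7
```

```bash
python3 -m jog '0 0.006 -0.001 0;0 0.012 -0.001 0;0 0.016 -0.001 0;0 0.016 -0.001 0'; python3 -m jog '0 0.003 0 0;0 0.003 0 0';python3 -m jog '0 0.002 0 0;0 0.002 0 0'
```

```text
time: 22.32
position: [0.6631, 0.0235, 0.0058]
tool_rot: [0.761, 0.648, 0.0, -0.0]
ft_force: [-3.8, 0.7, 6.7]
finger_gap: 0.0553
grip_force: 65.3
time: 22.58
position: [0.6657, 0.0231, 0.0058]
tool_rot: [0.761, 0.648, -0.0, -0.0]
ft_force: [-4.7, 0.9, 7.3]
finger_gap: 0.0554
grip_force: 65.4
time: 22.82
position: [0.6675, 0.0228, 0.0058]
tool_rot: [0.761, 0.648, -0.0, -0.001]
ft_force: [-4.6, 1.0, 7.4]
finger_gap: 0.0553
grip_force: 65.4
```

```bash
python3 -m jog '0 0.002 0 0;0 0.002 0 0'; python3 -m jog '0 0.002 0 0;0 0.002 0 0'; python3 -m jog '0 0.0015 0 0;0 0.0015 0 0'
```

```text
time: 23.08
position: [0.6683, 0.0226, 0.0058]
tool_rot: [0.761, 0.648, -0.001, -0.002]
ft_force: [-8.7, 0.6, 9.9]
finger_gap: 0.055
grip_force: 65.7
time: 23.32
position: [0.6682, 0.0226, 0.0059]
tool_rot: [0.761, 0.648, -0.003, -0.003]
ft_force: [-12.4, 0.7, 14.1]
finger_gap: 0.055
grip_force: 66.1
time: 23.58
position: [0.6682, 0.0226, 0.0059]
tool_rot: [0.761, 0.649, -0.004, -0.004]
ft_force: [-15.8, 1.2, 17.0]
finger_gap: 0.0551
grip_force: 66.4
```

```bash
python3 -m jog '0.004 -0.002 -0.0005 0;0.008 -0.002 -0.0005 0;0.012 -0.002 -0.0005 0;0.016 -0.002 -0.0005 0;0.016 -0.002 -0.0005 0'; python3 -m jog '0.003 0 0 0;0.003 0 0 0'; python3 -m jog '0.002 0 0 0;0.002 0 0 0';python3 -m jog '0.002 0 0 0;0.002 0 0 0'
```

```text
time: 24.2
position: [0.6699, 0.0325, 0.0059]
tool_rot: [0.761, 0.649, -0.006, -0.0]
ft_force: [-13.2, -12.1, 12.9]
finger_gap: 0.0554
grip_force: 66.0
time: 24.45
position: [0.6703, 0.0352, 0.0059]
tool_rot: [0.761, 0.649, -0.007, 0.0]
ft_force: [-13.3, -12.4, 12.7]
finger_gap: 0.0553
grip_force: 66.0
time: 24.7
position: [0.6706, 0.037, 0.0059]
tool_rot: [0.761, 0.649, -0.007, 0.0]
ft_force: [-13.8, -12.8, 12.7]
finger_gap: 0.0557
grip_force: 66.0
time: 24.95
position: [0.6709, 0.0389, 0.0059]
tool_rot: [0.761, 0.649, -0.007, 0.0]
ft_force: [-13.6, -12.3, 13.2]
finger_gap: 0.0553
grip_force: 66.0
```

```bash
python3 -m jog '0.003 0 0 0;0.003 0 0 0'; python3 -m jog '0.002 0 0 0;0.002 0 0 0'; python3 -m jog '0.002 0 0 0;0.002 0 0 0'
```

```text
time: 25.2
position: [0.6714, 0.042, 0.0059]
tool_rot: [0.761, 0.649, -0.007, 0.0]
ft_force: [-13.8, -12.6, 12.6]
finger_gap: 0.0558
grip_force: 66.0
time: 25.45
position: [0.6715, 0.0425, 0.0059]
tool_rot: [0.761, 0.649, -0.008, 0.001]
ft_force: [-14.0, -16.0, 12.8]
finger_gap: 0.0554
grip_force: 66.0
time: 25.7
position: [0.6715, 0.0425, 0.0059]
tool_rot: [0.761, 0.649, -0.009, 0.002]
ft_force: [-15.4, -20.8, 13.8]
finger_gap: 0.0554
grip_force: 66.1
```

```bash
python3 -m jog '-0.002 -0.0015 -0.001 0;-0.002 -0.0015 -0.001 0'; python3 -m jog '0 0 0 0;0 0 0 0;0 0 0 0' 0.07; python3 -m jog '0 0 -0.03 0;0 0 -0.08 0;0 0 -0.1 0;0 0 -0.1 0'; python3 - <<'E'
from h import *
a=camera('scene'); cv2.imwrite('pics/b5.png',cv2.resize(a[140:280,310:450],None,fx=4,fy=4))
print(tool([.6704,.0441,.1],-9.2))
E
```

```text
time: 25.95
position: [0.6715, 0.0426, 0.006]
tool_rot: [0.761, 0.649, -0.006, 0.002]
ft_force: [-7.8, -16.1, 6.3]
finger_gap: 0.0551
grip_force: 65.2
time: 26.32
position: [0.6746, 0.0504, 0.0062]
tool_rot: [0.761, 0.649, 0.0, 0.0]
ft_force: [0.5, -0.3, 0.2]
finger_gap: 0.07
grip_force: 0.0
time: 26.82
position: [0.676, 0.0502, 0.1084]
tool_rot: [0.761, 0.649, 0.002, 0.002]
ft_force: [-0.4, 0.0, 0.7]
finger_gap: 0.0697
grip_force: 0.0
[-0.0066, -0.0028, 0.006, 0.001]
```

View pics/b5.png

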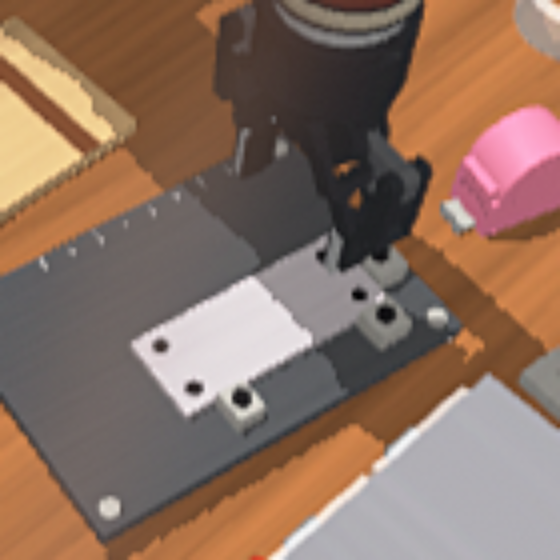

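Plate b is home: it touches the long stops at crop (240,400) and (385,310) and the end stop at (380,265). I regrip it at its middle.

```bash
python3 -m jog '-0.006 -0.003 0.05 0;-0.006 -0.003 0.09 0;-0.006 -0.003 0.101 0;-0.006 -0.003 0.102 0;-0.006 -0.003 0.102 0'; python3 -m jog '0 0 0 0;0 0 0 0;0 0 0 0;0 0 0 0' 0.045 50
```

```text
time: 27.5
position: [0.6715, 0.0444, 0.0054]
tool_rot: [0.761, 0.648, 0.001, 0.001]
ft_force: [-0.0, -0.6, 0.7]
finger_gap: 0.07
grip_force: 0.0
time: 28.0
position: [0.672, 0.0444, 0.0067]
tool_rot: [0.761, 0.648, 0.001, 0.001]
ft_force: [-1.2, 0.6, 5.7]
finger_gap: 0.0555
grip_force: 53.3
```

```bash
python3 -m jog '0 0 -0.03 0;0 0 -0.07 0;0 0 -0.09 0;0 0 -0.09 0';  python3 - <<'E'
from h import *
print(tool([.4258,.0147,.06],-1.4))
E
```

```text
time: 28.5
position: [0.6719, 0.0444, 0.0964]
tool_rot: [0.761, 0.648, 0.002, 0.002]
ft_force: [-0.3, -0.1, -0.9]
finger_gap: 0.0557
grip_force: 53.4
[-0.0685, -0.2384, 0.0352, -0.1355]
```

```bash
python3 -m jog '-0.0685 -0.2384 0 -0.1355;-0.0685 -0.2384 0 -0.1355;-0.0685 -0.2384 0 -0.1355;-0.0685 -0.2384 0 -0.1355;-0.0685 -0.2384 0.03 -0.1355;-0.0685 -0.2384 0.06 -0.1355;-0.0685 -0.2384 0.09 -0.1355;-0.0685 -0.2384 0.09 -0.1355';  python3 - <<'E'
from h import *
print(tool([.4258,.0147,-.012],-1.4))
E
```

```text
time: 29.5
position: [0.419, 0.0153, 0.0006]
tool_rot: [0.716, 0.698, -0.003, -0.004]
ft_force: [-0.7, -0.1, -3.1]
finger_gap: 0.0556
grip_force: 54.0
[-0.0005, 0.0069, 0.0125, -0.0001]
```

```bash
python3 -m jog '0 0 0.003 0;0 0 0.003 0;0 0 0.003 0';  python3 - <<'E'
from h import *
print(tool([.4258,.0147,-.012],-1.4))
E
```

```text
time: 29.88
position: [0.4249, 0.0146, 0.002]
tool_rot: [0.716, 0.698, 0.001, 0.001]
ft_force: [0.0, -0.3, -1.3]
finger_gap: 0.0554
grip_force: 54.0
[0.0001, 0.0008, 0.014, -0.0]
```

```bash
python3 -m jog '0 0.0005 0.005 0;0 0.0005 0.01 0;0 0.0005 0.012 0;0 0.0005 0.012 0'; python3 -m jog '0 0 0.002 0;0 0 0.002 0'; python3 -m jog '0 0 0.001 0;0 0 0.001 0'
```

```text
time: 30.38
position: [0.4243, 0.0148, -0.0111]
tool_rot: [0.716, 0.698, -0.0, -0.0]
ft_force: [0.5, 0.6, -2.5]
finger_gap: 0.0553
grip_force: 54.0
time: 30.62
position: [0.4245, 0.0148, -0.0115]
tool_rot: [0.716, 0.698, -0.0, -0.001]
ft_force: [-6.6, 0.9, 13.4]
finger_gap: 0.0553
grip_force: 56.2
time: 30.88
position: [0.4245, 0.0147, -0.0115]
tool_rot: [0.716, 0.698, -0.001, -0.001]
ft_force: [-9.8, 1.1, 22.0]
finger_gap: 0.0558
grip_force: 57.3
```

```bash
python3 -m jog '0 0 -0.0025 0;0 0 -0.0025 0'; python3 -m jog '0 0 0 0;0 0 0 0;0 0 0 0' 0.07; python3 -m jog '0 0 -0.05 0;0 0 -0.11 0;0 0 -0.16 0;0 0 -0.17 0'; python3 - <<'E'
from h import *
print(tool([.466,.3889,.18],87),observe()['joint_pos'])
E
```

```text
time: 31.12
position: [0.4248, 0.0147, -0.0112]
tool_rot: [0.716, 0.698, 0.0, 0.0]
ft_force: [0.0, -0.2, -1.1]
finger_gap: 0.0552
grip_force: 54.0
time: 31.5
position: [0.4245, 0.0147, -0.0115]
tool_rot: [0.716, 0.698, -0.0, -0.0]
ft_force: [-0.3, -1.2, 0.4]
finger_gap: 0.0698
grip_force: 0.0
time: 32.0
position: [0.4277, 0.0143, 0.1631]
tool_rot: [0.716, 0.698, 0.003, 0.004]
ft_force: [0.0, -0.6, -0.6]
finger_gap: 0.0696
grip_force: 0.0
[0.3754, 0.0292, -0.017, -1.5429] [-1.30869223e-01 -1.84532631e-01  2.10627616e+00 -6.75821238e-06
  1.21068151e+00 -1.06396950e-01]
```

```bash
python3 -m jog '0.3754 0.0292 -0.017 -1.534;0.3754 0.0292 -0.017 -1.534;0.3754 0.0292 -0.017 -1.534;0.3754 0.0292 -0.017 -1.534;0.3754 0.0292 -0.017 -1.534;0.3754 0.0292 -0.017 -1.534;0.3754 0.0292 -0.017 -1.534;0.3754 0.0292 -0.017 -1.534;0.3754 0.0292 -0.017 -1.534;0.3754 0.0292 -0.017 -1.534' 0.06;  python3 - <<'E'
from h import *
im=camera('top'); cv2.imwrite('pics/t6.png',cv2.resize(im[180:270,160:370],None,fx=3.8,fy=3.8,interpolation=cv2.INTER_CUBIC))
for c in cut_out('top','plate_b')[:3]: print(c['box'],rect('top',c['region'],.020),c['confidence'])
for c in cut_out('top','board')[:2]: print(c['box'],rect('top',c['region'],.012))
camera('scene')
for c in cut_out('scene','plate_c')[:3]: print(c['box'],rect('scene',c['region'],.008),rect('scene',c['region'],.020))
print(tool([.466,.3889,.0],86.5))
E
```

```text
time: 33.25
position: [0.4623, 0.3888, 0.1745]
tool_rot: [0.032, 0.999, -0.0, -0.001]
ft_force: [0.1, -0.4, 0.3]
finger_gap: 0.0599
grip_force: 0.0
[288.4, 217.5, 53.2, 19.3] [4.23500e-01 1.46000e-02 1.49900e-01 5.80000e-02 8.83861e+01] 0.88
[181.6, 193.0, 17.0, 41.6] [0.4622 0.3857 0.1264 0.048  1.3618] 0.79
[400.1, 151.9, 61.2, 42.0] [  0.5926  -0.3349   0.2005   0.1164 -86.529 ]
[277.4, 202.0, 70.1, 47.0] [4.26000e-01 1.48000e-02 2.03900e-01 1.32700e-01 8.78355e+01]
[388.1, 105.6, 39.2, 28.4] [ 0.4697  0.3879  0.1385  0.059  -3.8653] [ 0.477   0.3764  0.1365  0.0581 -3.8653]
[271.1, 152.9, 55.4, 37.7] [4.18100e-01 2.03000e-02 1.52400e-01 6.32000e-02 8.75122e+01] [4.26300e-01 1.42000e-02 1.50100e-01 6.23000e-02 8.75122e+01]
[-0.0031, 0.0, 0.1756, -0.0014]
```

View pics/t6.png

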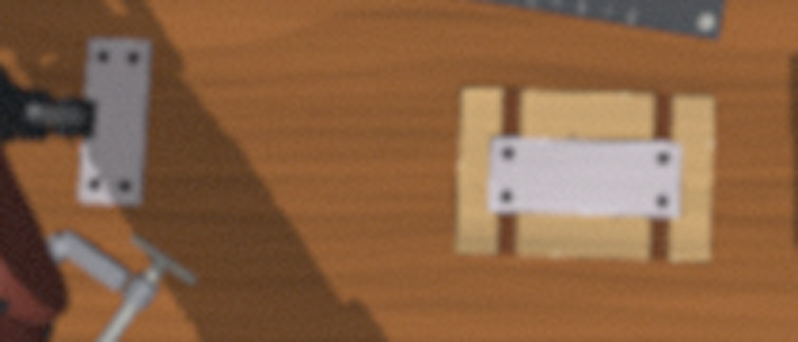

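Plate b lies lengthwise on the board, its centre at crop (585,177) against the board's (585,175), about 2 mm off. Plate c is at crop (115,120), clear of the clamp. Now I descend on c.

```bash
python3 -m jog '-0.002 0 0.06 0;-0.002 0 0.12 0;-0.002 0 0.17 0;-0.002 0 0.19 0;-0.002 0 0.194 0;-0.002 0 0.196 0;-0.002 0 0.196 0'; python3 -m jog '0 0 0 0;0 0 0 0;0 0 0 0;0 0 0 0' 0.035 30
```

```text
time: 34.38
position: [0.4667, 0.3904, -0.018]
tool_rot: [0.031, 1.0, 0.001, 0.002]
ft_force: [-0.3, 0.1, 0.1]
finger_gap: 0.0601
grip_force: 0.0
time: 34.88
position: [0.4669, 0.3898, -0.0171]
tool_rot: [0.03, 1.0, 0.0, 0.002]
ft_force: [-1.6, -2.7, 9.8]
finger_gap: 0.0352
grip_force: 4.7
```

```bash
python3 -m jog '0 0 -0.006 0;0 0 -0.006 0'; python3 -m jog '0 0 0 0;0 0 0 0;0 0 0 0' 0.06; python3 -m jog '0 0 0.008 0;0 0 0.0125 0;0 0 0.0125 0;0 0 0.0125 0'; python3 -m jog '0 0 0 0;0 0 0 0;0 0 0 0;0 0 0 0' 0.035 30
```

```text
time: 35.12
position: [0.4655, 0.3898, -0.0133]
tool_rot: [0.031, 1.0, 0.001, 0.001]
ft_force: [0.3, -0.4, 0.1]
finger_gap: 0.0349
grip_force: 0.0
time: 35.5
position: [0.4645, 0.389, -0.0148]
tool_rot: [0.031, 1.0, -0.0, -0.0]
ft_force: [0.1, -0.2, 0.3]
finger_gap: 0.0602
grip_force: 0.0
time: 36.0
position: [0.4648, 0.3892, -0.027]
tool_rot: [0.031, 1.0, -0.0, -0.0]
ft_force: [0.1, 0.1, -0.2]
finger_gap: 0.0601
grip_force: 0.0
time: 36.5
position: [0.4652, 0.3895, -0.0265]
tool_rot: [0.031, 1.0, 0.0, 0.0]
ft_force: [0.5, 1.1, 2.4]
finger_gap: 0.0469
grip_force: 31.9
```

```bash
python3 -m jog '0 0 -0.04 0;0 0 -0.1 0;0 0 -0.14 0;0 0 -0.14 0' - 60; python3 - <<'E'
from h import *
print(tool([.655,.036,.1],-9.2))
E
```

```text
time: 37.0
position: [0.4675, 0.3911, 0.1176]
tool_rot: [0.031, 1.0, 0.003, 0.004]
ft_force: [0.5, 0.2, -1.1]
finger_gap: 0.0459
grip_force: 64.0
[-0.2087, -0.343, 0.0172, -1.4715]
```

```bash
python3 -m jog '-0.2087 -0.343 0 1.67;-0.2087 -0.343 0 1.67;-0.2087 -0.343 0 1.67;-0.2087 -0.343 0 1.67;-0.2087 -0.343 0 1.67;-0.2087 -0.343 0 1.67;-0.2087 -0.343 0 1.67;-0.2087 -0.343 0 1.67;-0.2087 -0.343 0 1.67;-0.2087 -0.343 0 1.67;-0.2087 -0.343 0 1.67;-0.2087 -0.343 0.02 1.67;-0.2087 -0.343 0.07 1.67;-0.2087 -0.343 0.09 1.67;-0.2087 -0.343 0.095 1.67;-0.2087 -0.343 0.095 1.67'; python3 - <<'E'
from h import *
print(tool([.655,.036,.01],-9.2))
E
```

```text
time: 39.0
position: [0.6528, 0.0341, 0.0187]
tool_rot: [0.761, 0.648, 0.0, 0.0]
ft_force: [-0.3, -0.5, -0.7]
finger_gap: 0.046
grip_force: 63.9
[0.0023, 0.0018, 0.0087, 0.0003]
```

```bash
python3 -m jog '0 0 0.006 0;0 0 0.01 0;0 0 0.011 0;0 0 0.011 0'; python3 -m jog '0 0 0.002 0;0 0 0.002 0'; python3 -m jog '0 0 0.0015 0;0 0 0.0015 0'
```

```text
time: 39.5
position: [0.6521, 0.0341, 0.0072]
tool_rot: [0.762, 0.648, 0.0, 0.0]
ft_force: [0.1, -0.1, -1.7]
finger_gap: 0.0462
grip_force: 64.0
time: 39.75
position: [0.652, 0.034, 0.005]
tool_rot: [0.762, 0.648, -0.0, -0.0]
ft_force: [-0.3, -0.6, -1.2]
finger_gap: 0.0463
grip_force: 64.0
time: 40.0
position: [0.6523, 0.034, 0.0038]
tool_rot: [0.762, 0.648, 0.0, 0.0]
ft_force: [-0.2, -0.2, 0.2]
finger_gap: 0.046
grip_force: 64.1
```

```bash
python3 -m jog '0 0.006 0.0005 0;0 0.012 0.0005 0;0 0.018 0.0005 0;0 0.018 0.0005 0'; python3 -m jog '0 0.003 0 0;0 0.003 0 0';python3 -m jog '0 0.002 0 0;0 0.002 0 0';python3 -m jog '0 0.002 0 0;0 0.002 0 0'
```

```text
time: 40.5
position: [0.6712, 0.031, 0.0038]
tool_rot: [0.762, 0.648, 0.001, 0.001]
ft_force: [-0.8, 0.3, 2.8]
finger_gap: 0.046
grip_force: 64.5
time: 40.75
position: [0.6727, 0.0308, 0.0038]
tool_rot: [0.762, 0.648, -0.0, -0.0]
ft_force: [-3.5, 1.2, 6.7]
finger_gap: 0.0458
grip_force: 64.8
time: 41.0
position: [0.674, 0.0306, 0.0038]
tool_rot: [0.762, 0.648, -0.001, -0.001]
ft_force: [-6.2, 0.4, 7.0]
finger_gap: 0.0462
grip_force: 65.3
time: 41.25
position: [0.674, 0.0307, 0.0039]
tool_rot: [0.762, 0.648, -0.002, -0.003]
ft_force: [-10.1, 0.9, 12.3]
finger_gap: 0.046
grip_force: 68.4
```

```bash
python3 -m jog '0 0.002 0 0;0 0.002 0 0'; python3 -m jog '0.005 -0.002 -0.0005 0;0.01 -0.002 -0.0005 0;0.015 -0.002 -0.0005 0;0.019 -0.002 -0.0005 0;0.019 -0.002 -0.0005 0'; python3 -m jog '0.003 0 0 0;0.003 0 0 0'; python3 -m jog '0.002 0 0 0;0.002 0 0 0';python3 -m jog '0.002 0 0 0;0.002 0 0 0'
```

```text
time: 41.5
position: [0.6739, 0.0306, 0.0039]
tool_rot: [0.762, 0.648, -0.004, -0.004]
ft_force: [-14.8, 1.3, 15.3]
finger_gap: 0.0457
grip_force: 71.4
time: 42.12
position: [0.6762, 0.044, 0.0039]
tool_rot: [0.762, 0.647, -0.006, -0.0]
ft_force: [-11.4, -10.8, 11.2]
finger_gap: 0.0458
grip_force: 67.2
time: 42.38
position: [0.6767, 0.0467, 0.0039]
tool_rot: [0.762, 0.647, -0.006, -0.0]
ft_force: [-11.8, -11.6, 12.6]
finger_gap: 0.0461
grip_force: 67.3
time: 42.62
position: [0.677, 0.0485, 0.0039]
tool_rot: [0.762, 0.647, -0.006, -0.0]
ft_force: [-12.0, -11.4, 11.5]
finger_gap: 0.0461
grip_force: 67.3
time: 42.88
position: [0.6773, 0.0504, 0.0039]
tool_rot: [0.762, 0.647, -0.006, -0.0]
ft_force: [-11.2, -10.6, 11.7]
finger_gap: 0.0459
grip_force: 67.3
```

```bash
python3 -m jog '0.002 0 0 0;0.002 0 0 0'; python3 -m jog '0.002 0 0 0;0.002 0 0 0'; python3 -m jog '0.002 0 0 0;0.002 0 0 0'
```

```text
time: 43.12
position: [0.6776, 0.0524, 0.0039]
tool_rot: [0.762, 0.647, -0.006, -0.0]
ft_force: [-11.1, -11.9, 11.9]
finger_gap: 0.0459
grip_force: 67.3
time: 43.38
position: [0.6779, 0.0543, 0.0039]
tool_rot: [0.762, 0.647, -0.006, -0.0]
ft_force: [-11.8, -11.9, 11.8]
finger_gap: 0.0458
grip_force: 67.3
time: 43.62
position: [0.6779, 0.0547, 0.0039]
tool_rot: [0.762, 0.647, -0.007, 0.0]
ft_force: [-12.2, -15.3, 11.7]
finger_gap: 0.0459
grip_force: 67.7
```

```bash
python3 -m jog '0.002 0 0 0;0.002 0 0 0'; python3 -m jog '-0.004 -0.0015 -0.001 0;-0.004 -0.0015 -0.001 0'; python3 -m jog '0 0 0 0;0 0 0 0;0 0 0 0' 0.062; python3 -m jog '0 0 -0.03 0;0 0 -0.08 0;0 0 -0.1 0;0 0 -0.1 0;0 0 -0.1 0'; python3 - <<'E'
from h import *
camera('scene')
for c in cut_out('scene','plate_c')[:3]: print(c['box'],rect('scene',c['region'],.038))
print(tool([.6777,.053,.0045],-9.2))
E
```

```text
time: 43.88
position: [0.678, 0.0547, 0.0039]
tool_rot: [0.762, 0.647, -0.008, 0.001]
ft_force: [-13.7, -19.5, 12.0]
finger_gap: 0.0458
grip_force: 68.2
time: 44.12
position: [0.6779, 0.0548, 0.0039]
tool_rot: [0.762, 0.647, -0.004, 0.001]
ft_force: [-6.2, -11.1, 4.9]
finger_gap: 0.0456
grip_force: 64.8
time: 44.5
position: [0.6805, 0.0605, 0.0046]
tool_rot: [0.761, 0.648, 0.0, 0.0]
ft_force: [0.3, -0.7, 0.1]
finger_gap: 0.0622
grip_force: 0.0
time: 45.12
position: [0.6785, 0.0601, 0.1023]
tool_rot: [0.761, 0.648, -0.001, -0.001]
ft_force: [-1.0, 0.1, -0.3]
finger_gap: 0.0621
grip_force: 0.0
[354.5, 202.5, 54.6, 36.0] [6.79100e-01 5.08000e-02 1.32200e-01 5.33000e-02 8.02617e+01]
[271.4, 154.4, 55.5, 35.7] [4.39000e-01 3.90000e-03 1.45400e-01 6.06000e-02 8.84121e+01]
[253.7, 144.0, 87.5, 63.1] [4.46500e-01 2.00000e-04 2.01100e-01 1.34700e-01 8.83458e+01]
[-0.0069, 0.0012, 0.0971, 0.0001]
```

```bash
python3 -m jog '-0.0073 0 0.05 0;-0.0073 0 0.09 0;-0.0073 0 0.097 0;-0.0073 0 0.098 0;-0.0073 0 0.098 0'; python3 -m jog '0 0 0 0;0 0 0 0;0 0 0 0;0 0 0 0' 0.035 50; python3 -m jog '0 0 -0.03 0;0 0 -0.07 0;0 0 -0.09 0;0 0 -0.09 0;0 0 -0.09 0';  python3 - <<'E'
from h import *
print(tool([.4245,.0147,.03],-1.4))
E
```

```text
time: 45.85
position: [0.6808, 0.0527, 0.0087]
tool_rot: [0.761, 0.648, 0.001, 0.001]
ft_force: [0.9, 0.1, -0.4]
finger_gap: 0.062
grip_force: 0.0
time: 46.35
position: [0.6785, 0.0531, 0.0095]
tool_rot: [0.761, 0.648, -0.0, -0.001]
ft_force: [-6.2, 0.8, 7.6]
finger_gap: 0.045
grip_force: 49.9
time: 46.98
position: [0.6777, 0.0527, 0.095]
tool_rot: [0.762, 0.648, -0.001, -0.001]
ft_force: [-0.5, -0.5, -2.0]
finger_gap: 0.0448
grip_force: 51.2
[-0.078, -0.2437, 0.0657, -0.1361]
```

```bash
python3 - <<'E'
from h import *
camera('scene')
for c in cut_out('scene','plate_c')[:3]: print(c['box'],rect('scene',c['region'],.125),c['confidence'])
print(tool([.4245,.0147,.03],-1.4),observe()['ft_force'],observe()['torque'])
E
```

```text
[355.5, 190.2, 35.1, 29.0] [6.75400e-01 2.77000e-02 9.05000e-02 5.01000e-02 8.10401e+01] 0.88
[272.9, 152.5, 53.5, 38.2] [ 4.97200e-01 -3.82000e-02  1.33000e-01  5.59000e-02  8.75349e+01] 0.84
[185.0, 254.3, 91.8, 82.2] [  0.6421  -0.3403   0.1676   0.111  -86.012 ] 0.69
[-0.0779, -0.243, 0.0651, -0.1361] [ 0.10472162 -0.11357699 -1.05054326] [0.02732546 0.03118227 0.01472893]
```

```bash
python3 -m jog '-0.078 -0.2435 0 -0.136;-0.078 -0.2435 0 -0.136;-0.078 -0.2435 0 -0.136;-0.078 -0.2435 0 -0.136;-0.078 -0.2435 0.03 -0.136;-0.078 -0.2435 0.06 -0.136;-0.078 -0.2435 0.08 -0.136;-0.078 -0.2435 0.08 -0.136;-0.078 -0.2435 0.08 -0.136;-0.078 -0.2435 0.08 -0.136';  python3 - <<'E'
from h import *
print(tool([.4245,.0147,.0],-1.4))
E
```

```text
time: 48.32
position: [0.4272, 0.0145, 0.0175]
tool_rot: [0.716, 0.698, 0.001, 0.001]
ft_force: [-0.4, 0.2, -0.8]
finger_gap: 0.0447
grip_force: 51.5
[0.0002, -0.0027, 0.0175, -0.0]
```

```bash
python3 -m jog '0 -0.0022 0.006 0;0 -0.0022 0.012 0;0 -0.0022 0.013 0;0 -0.0022 0.013 0'; python3 -m jog '0 0 0.002 0;0 0 0.002 0'; python3 -m jog '0 0 0.0015 0;0 0 0.0015 0'; python3 -m jog '0 0 0.0015 0;0 0 0.0015 0'
```

```text
time: 48.82
position: [0.4237, 0.0147, 0.0034]
tool_rot: [0.716, 0.698, -0.0, -0.0]
ft_force: [0.1, 0.1, -1.8]
finger_gap: 0.0453
grip_force: 51.5
time: 49.08
position: [0.4239, 0.0147, 0.0015]
tool_rot: [0.716, 0.698, -0.0, -0.0]
ft_force: [0.4, -0.2, -0.7]
finger_gap: 0.0454
grip_force: 51.5
time: 49.32
position: [0.4238, 0.0147, 0.0]
tool_rot: [0.716, 0.698, -0.0, -0.0]
ft_force: [-0.3, 0.1, -2.0]
finger_gap: 0.045
grip_force: 51.5
time: 49.58
position: [0.424, 0.0146, -0.0006]
tool_rot: [0.716, 0.698, -0.0, -0.0]
ft_force: [-2.5, 0.9, 6.8]
finger_gap: 0.045
grip_force: 53.1
```

Contact at the expected height. Release, then check and measure the pan.

```bash
python3 -m jog '0 0 -0.0005 0;0 0 -0.0005 0'; python3 -m jog '0 0 0 0;0 0 0 0;0 0 0 0' 0.06; python3 -m jog '0 0 -0.05 0;0 0 -0.11 0;0 0 -0.16 0;0 -0.06 -0.17 0;0 -0.1 -0.17 0;0 -0.1 -0.17 0'; python3 - <<'E'
from h import *
im=camera('top'); cv2.imwrite('pics/t7.png',np.hstack([cv2.resize(im[140:260,270:370],(400,480)),cv2.resize(im[140:260,370:470],(400,480))]))
for c in cut_out('top','plate_b')[:3]: print(c['box'],rect('top',c['region'],.028),rect('top',c['region'],.020))
for k,z in(('pan_grip',.03),('pan_lip',.003),('pan',0),('carton',0)):
    for p in place_of('top',k)[:2]: print(k,p['position'],p['confidence'],at('top',p['position'],z))
P=[c for c in cut_out('top','pan') if 380<c['box'][0]<420][0]; print(rect('top',P['region'],.03))
C=[c for c in cut_out('top','carton') if 360<c['box'][0]<390]; print([rect('top',c['region'],.08) for c in C])
E
```

```text
time: 49.82
position: [0.424, 0.0147, -0.0006]
tool_rot: [0.716, 0.698, -0.0, 0.0]
ft_force: [-2.2, -0.5, 5.2]
finger_gap: 0.0447
grip_force: 52.7
time: 50.2
position: [0.4239, 0.0147, -0.001]
tool_rot: [0.716, 0.698, 0.0, 0.0]
ft_force: [-0.1, 0.4, -0.6]
finger_gap: 0.0598
grip_force: 0.0
time: 50.95
position: [0.322, 0.0174, 0.1685]
tool_rot: [0.716, 0.698, 0.0, 0.0]
ft_force: [0.5, -0.3, -0.1]
finger_gap: 0.0602
grip_force: 0.0
[292.9, 224.0, 42.5, 9.5] [ 4.22400e-01  1.38000e-02  1.30500e-01  4.73000e-02 -8.96654e+01] [ 4.22400e-01  1.40000e-02  1.31300e-01  4.76000e-02 -8.96654e+01]
[287.6, 218.1, 52.3, 18.4] [ 0.4212 -0.0396  0.0562  0.0415  0.3335] [ 0.4213 -0.0397  0.0565  0.0418  0.3335]
pan_grip [448.5, 167.0] 0.75 [ 0.603072   -0.38555854  0.03      ]
pan_grip [310.7, 226.5] 0.44 [0.42376767 0.02353089 0.03      ]
pan_lip [394.2, 173.8] 0.93 [ 0.58521915 -0.22814512  0.003     ]
pan [417.2, 170.0] 0.62 [ 0.59756885 -0.29857312  0.        ]
carton [399.3, 228.5] 0.56 [ 0.41951827 -0.24320838  0.        ]
[  0.5918  -0.3327   0.1989   0.1161 -87.6423]
[array([  0.4268,  -0.237 ,   0.1624,   0.1568, -88.2515])]
```

View pics/t7.png

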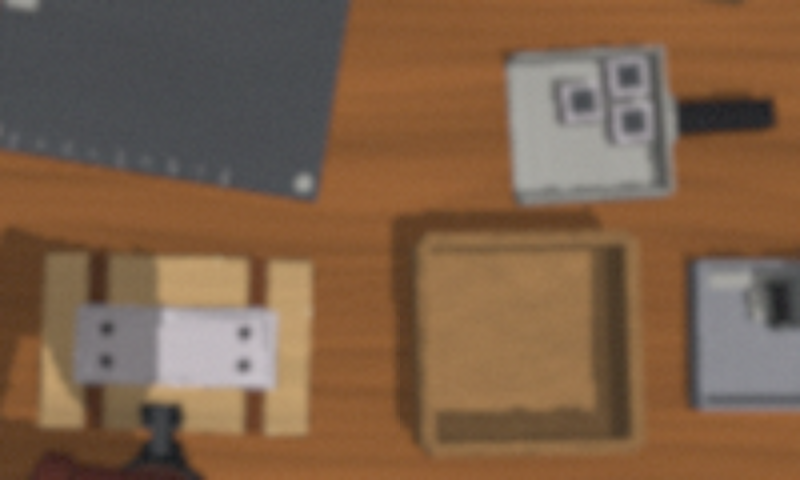

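Plate c lies on b, centred on the board at crop (175,345). The pan's mouth faces +y (left), the handle runs from crop (680,118) to (772,112), and the three spacers are near the back wall. The carton is at crop (530,340). Next the pan.

```bash
python3 - <<'E'
from h import *
for p in((440,169.2),(463,168),(451.5,168.6)): print(at('top',p,.04))
print(tool([.600,-.389,.17],3.6))
E
```

```text
[ 0.59502193 -0.35769735  0.04      ]
[ 0.59891936 -0.42552757  0.04      ]
[ 0.59697092 -0.39161725  0.04      ]
[-0.3992, 0.2854, -0.0012, -0.0873]
```

```bash
python3 -m jog '-0.4022 0.283 0 -0.087;-0.4022 0.283 0 -0.087;-0.4022 0.283 0 -0.087;-0.4022 0.283 0 -0.087;-0.4022 0.283 0 -0.087;-0.4022 0.283 0 -0.087;-0.4022 0.283 0 -0.087;-0.4022 0.283 0 -0.087;-0.4022 0.283 0 -0.087;-0.4022 0.283 0 -0.087;-0.4022 0.283 0 -0.087' 0.06; python3 - <<'E'
from h import *
print(tool([.598,-.392,-.004],3.6))
E
```

```text
time: 52.72
position: [0.5966, -0.3906, 0.169]
tool_rot: [0.684, 0.729, 0.0, -0.0]
ft_force: [-1.3, -0.3, -0.3]
finger_gap: 0.0599
grip_force: 0.0
[-0.0016, 0.0014, 0.173, 0.0006]
```

```bash
python3 -m jog '-0.0016 0.0014 0.06 0;-0.0016 0.0014 0.12 0;-0.0016 0.0014 0.165 0;-0.0016 0.0014 0.173 0;-0.0016 0.0014 0.173 0;-0.0016 0.0014 0.173 0'; python3 -m jog '0 0 0 0;0 0 0 0;0 0 0 0;0 0 0 0;0 0 0 0' 0.01 20; python3 -m jog '0 0 -0.02 0;0 0 -0.04 0;0 0 -0.05 0;0 0 -0.05 0'; python3 - <<'E'
from h import *
s=observe(); print(s['torque'],s['ft_force'])
camera('scene')
for k in('pan_grip','pan_lip','pan'): print(k,[ (np.round(p['position'],1),round(p['confidence'],2)) for p in place_of('scene',k)[:2]])
E
```

```text
time: 53.48
position: [0.6008, -0.395, 0.0001]
tool_rot: [0.685, 0.729, 0.0, 0.003]
ft_force: [0.1, -0.5, 0.5]
finger_gap: 0.06
grip_force: 0.0
time: 54.1
position: [0.599, -0.3943, -0.0025]
tool_rot: [0.685, 0.729, -0.0, 0.001]
ft_force: [-1.3, -0.5, 6.0]
finger_gap: 0.0232
grip_force: 22.9
time: 54.6
position: [0.5995, -0.3942, 0.0481]
tool_rot: [0.685, 0.729, 0.0, 0.002]
ft_force: [-0.8, -0.0, -2.7]
finger_gap: 0.0236
grip_force: 20.4
[-0.14183286  0.00889254 -0.02202405] [-0.75037393 -0.04856159 -2.71435188]
pan_grip [(array([199.3, 307.7]), 0.6)]
pan_lip [(array([251.3, 270.9]), 0.77), (array([242.6, 359.2]), 0.38)]
pan [(array([237.4, 285. ]), 0.72), (array([370.7,  98.4]), 0.16)]
```

```bash
cat > pang.py <<'E'
from h import *
def cand(G,z0=0.030,yaw=93.6,back=.035+.0):
    # G: grip world xy, z; returns projections of the lip for droop angles
    for a in range(0,90,15):
        t=np.radians(a); d=np.array([.150*np.cos(t)-.027*np.sin(t), -.150*np.sin(t)-.027*np.cos(t)])
        y=np.radians(yaw); X=np.array([G[0]+d[0]*np.cos(y),G[1]+d[0]*np.sin(y),G[2]+d[1]])
        print(a,X.round(3),proj('scene',X)[0].round(1),proj('top',X)[0].round(1))
if __name__=='__main__':
    s=observe(); p=s['position']; cand([p[0],p[1],p[2]+.033])
    for n in('scene','top'):
        im=camera(n)
        print(n,[(np.round(q['position'],1),round(q['confidence'],2)) for q in place_of(n,'pan_lip')[:2]])
        for c in cut_out(n,'pan')[:1]: print(c['box'])
    cv2.imwrite('pics/pan%d.png'%int(s['time']*10),cv2.resize(camera('scene')[200:380,130:330],(800,720))[:600])
E
python3 pang.py; ls pics
```

```text
0 [ 0.588 -0.243  0.051] [256.2 265.9] [401.8 170.8]
15 [ 0.589 -0.255  0.013] [254.4 276.9] [403.7 172.2]
30 [ 0.59  -0.277 -0.02 ] [249.2 289.3] [408.7 173.1]
45 [ 0.592 -0.306 -0.047] [241.  302.4] [416.5 173.6]
60 [ 0.594 -0.341 -0.065] [230.3 315.8] [426.5 173.7]
75 [ 0.597 -0.38  -0.074] [217.5 329. ] [438.  173.3]
scene [(array([255.3, 269.3]), 0.83)]
[176.9, 247.5, 95.0, 76.5]
top [(array([400.1, 172.4]), 0.8)]
[400.7, 146.9, 43.8, 46.6]
b1.png
b2.png
b3.png
b4.png
b5.png
lift.png
ov.png
pan548.png
scene0.png
t6.png
t7.png
tape.png
top0.png
top1.png
```

```bash
python3 -m jog '0 0 -0.03 0;0 0 -0.07 0;0 0 -0.11 0;0 0 -0.14 0;0 0 -0.16 0;0 0 -0.16 0' - 50; python3 - <<'E'
from h import *
print(tool([.427,-.335,.205],0))
E
```

```text
time: 55.9
position: [0.5995, -0.3943, 0.2085]
tool_rot: [0.685, 0.729, 0.0, 0.002]
ft_force: [0.2, 0.8, -2.4]
finger_gap: 0.0228
grip_force: 54.1
[0.0699, -0.1685, 0.0027, 0.0625]
```

```bash
python3 -m jog '0.01 -0.025 0 0.06;0.02 -0.05 0 0.06;0.03 -0.075 0 0.06;0.04 -0.1 0 0.06;0.05 -0.12 0 0.06;0.06 -0.14 0 0.06;0.065 -0.155 0 0.06;0.07 -0.165 0 0.06;0.07 -0.1685 0 0.06;0.07 -0.1685 0 0.06'; python3 -m jog '0 0 0 0;0 0 0 0;0 0 -0.06 0;0 0 -0.06 0;0 0 -0.04 0;0 0 -0.02 0;0 0 0 0;0 0 0 0;0 0 -0.06 0;0 0 -0.06 0' - 20; python3 pang.py
```

```text
time: 57.15
position: [0.4262, -0.3344, 0.2062]
tool_rot: [0.706, 0.708, 0.0, 0.0]
ft_force: [0.1, -0.7, -2.4]
finger_gap: 0.0226
grip_force: 54.1
time: 58.4
position: [0.4286, -0.3367, 0.2716]
tool_rot: [0.706, 0.708, 0.0, 0.006]
ft_force: [0.6, 0.2, -3.3]
finger_gap: 0.0225
grip_force: 53.8
0 [ 0.419 -0.187  0.278] [212.7 137.8] [394.8 228.3]
15 [ 0.42  -0.199  0.24 ] [212.1 154.2] [397.3 228.1]
30 [ 0.421 -0.22   0.206] [207.3 170.7] [403.6 227.6]
45 [ 0.423 -0.25   0.179] [198.8 186.7] [413. 227.]
60 [ 0.425 -0.285  0.161] [187.  201.5] [424.9 226.3]
75 [ 0.428 -0.324  0.153] [172.3 214.7] [438.7 225.5]
scene [(array([214.2, 151.4]), 0.79), (array([147.3, 227. ]), 0.5)]
[118.9, 130.1, 114.4, 58.9]
top [(array([391.1, 225.1]), 0.57)]
[393.2, 201.5, 59.4, 48.1]
```

```bash
python3 -m jog '0 0 0.04 0;0 0 0.06 0;0 0 0.06 0;0 0 0.06 0' 0.02 20; python3 -m jog '0 0 0 0;0 0 0 0' 0.0225 20;  python3 -m jog '0 0 -0.06 0;0 0 -0.06 0'; python3 pang.py | tail -4
```

```text
time: 59.25
position: [0.4263, -0.3344, 0.2067]
tool_rot: [0.706, 0.708, 0.0, 0.0]
ft_force: [-0.9, -1.2, -1.6]
finger_gap: 0.0223
grip_force: 53.9
time: 59.5
position: [0.4265, -0.3346, 0.2073]
tool_rot: [0.706, 0.708, -0.0, 0.001]
ft_force: [0.5, 0.3, -2.7]
finger_gap: 0.0224
grip_force: 53.9
time: 59.75
position: [0.429, -0.3371, 0.2732]
tool_rot: [0.706, 0.708, -0.0, 0.007]
ft_force: [-0.1, 0.4, -3.3]
finger_gap: 0.0227
grip_force: 53.7
scene [(array([213.2, 154.4]), 0.62)]
[115.4, 129.0, 113.8, 61.0]
top [(array([393.7, 223.7]), 0.84), (array([311. , 154.7]), 0.66)]
[395.0, 202.3, 60.2, 48.5]
```

```bash
python3 -m jog '0 0 0.03 0;0 0 0.06 0;0 0 0.06 0;0 0 0.06 0' 0.0228 20; python3 -m jog '0 0 0 0;0 0 0 0' 0.0232 20; python3 pang.py | tail -4
```

```text
time: 60.6
position: [0.4262, -0.3343, 0.2066]
tool_rot: [0.706, 0.708, 0.0, 0.0]
ft_force: [-0.2, -0.6, -1.0]
finger_gap: 0.0228
grip_force: 43.7
time: 60.85
position: [0.4266, -0.3347, 0.2076]
tool_rot: [0.706, 0.708, -0.0, 0.001]
ft_force: [-0.7, -0.5, -2.8]
finger_gap: 0.0234
grip_force: 29.1
75 [ 0.426 -0.322  0.089] [181.7 229.7] [432.4 226.4]
scene [(array([219.1, 172.7]), 0.71)]
[131.1, 150.3, 105.2, 58.1]
top [(array([391.4, 223.8]), 0.67)]
```

```bash
python3 -m jog '0 0 0 0;0 0 0 0' 0.0235 20; python3 -m jog '0 0 0 0;0 0 0 0' 0.0237 20; python3 pang.py
```

```text
time: 61.45
position: [0.4259, -0.3341, 0.206]
tool_rot: [0.706, 0.708, 0.0, -0.0]
ft_force: [0.1, -0.4, -3.0]
finger_gap: 0.0235
grip_force: 18.1
time: 61.7
position: [0.4259, -0.334, 0.2061]
tool_rot: [0.706, 0.708, 0.0, -0.0]
ft_force: [0.2, -0.4, -2.9]
finger_gap: 0.0239
grip_force: 11.7
0 [ 0.417 -0.184  0.212] [220.2 158.8] [389.8 229.4]
15 [ 0.417 -0.196  0.174] [219.4 173.6] [392.4 229.1]
30 [ 0.419 -0.218  0.141] [214.8 188.6] [398.4 228.7]
45 [ 0.42  -0.247  0.114] [206.7 203.3] [407.5 228.1]
60 [ 0.423 -0.283  0.096] [195.7 217.1] [418.9 227.4]
75 [ 0.425 -0.321  0.087] [182.  229.7] [432.  226.6]
scene []
[129.3, 184.3, 88.6, 49.2]
top [(array([424.3, 227.2]), 0.66)]
[427.0, 204.2, 21.6, 43.4]
```

```bash
python3 -m jog '0.03 0 0 0;0.05 0 0 0;0.05 0 0 0;0.05 0 0 0;0.05 0 0 0;0.05 0 0 0' 0.02 40; python3 - <<'E'
from h import *
a=camera('scene')[120:320,90:310];b=camera('top')[140:260,360:500]
cv2.imwrite('pics/p9.png',np.hstack([cv2.resize(a,(440,400)),cv2.resize(b,(360,309+91))]))
for n in('scene','top'):
    print([(np.round(q['position']),round(q['confidence'],2)) for q in place_of(n,'spacer0')])
E
```

```text
time: 62.8
position: [0.4258, -0.2846, 0.2061]
tool_rot: [0.706, 0.708, -0.0, 0.0]
ft_force: [-0.6, -0.1, -2.1]
finger_gap: 0.0229
grip_force: 41.8
[(array([205., 245.]), 0.7), (array([196., 232.]), 0.66), (array([222., 215.]), 0.58), (array([359., 224.]), 0.43)]
[(array([418., 224.]), 0.67), (array([395., 228.]), 0.59)]
```

View pics/p9.png

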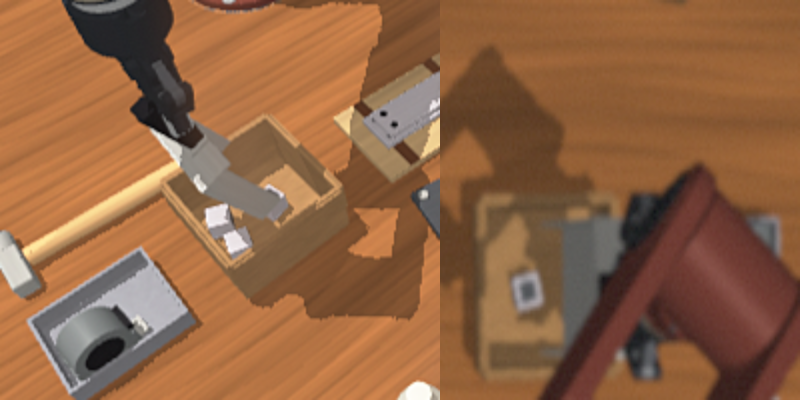

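All three spacers are in the carton, at crop (217,218), (237,243) and (275,190). The pan hangs empty with its mouth down, and the load is 2.1 N, which is the bare pan. Next I carry it back and lower it lip first.

```bash
python3 -m jog '0 0 -0.05 0;0 0 -0.1 0;0 0 -0.1 0;0 0.06 -0.1 -0.06;0 0.12 -0.1 -0.06;0 0.16 -0.1 -0.06;0 0.172 -0.1 -0.06;0 0.172 -0.1 -0.06;0 0.172 -0.1 -0.06'; python3 pang.py; python3 - <<'E'
from h import *
print(tool([.598,-.283,.13],3.6))
E
```

```text
time: 64.12
position: [0.5965, -0.2838, 0.3057]
tool_rot: [0.685, 0.729, -0.0, -0.001]
ft_force: [0.2, -0.2, -1.7]
finger_gap: 0.0238
grip_force: 41.8
0 [ 0.587 -0.134  0.312] [285.9 160.4] [374.3 157. ]
15 [ 0.588 -0.146  0.274] [282.5 178. ] [377.5 159.2]
30 [ 0.589 -0.168  0.24 ] [275.4 195.8] [384.5 160.7]
45 [ 0.591 -0.197  0.213] [265.  213.3] [394.5 161.6]
60 [ 0.593 -0.232  0.195] [251.8 229.8] [407.  161.9]
75 [ 0.596 -0.271  0.187] [236.3 244.9] [421.1 161.5]
scene []
[188.6, 191.6, 81.9, 68.1]
top [(array([413.4, 161.2]), 0.9), (array([279.2, 129.7]), 0.43)]
[410.1, 129.9, 29.3, 46.0]
[0.0008, 0.0005, 0.1766, -0.0008]
```

```bash
python3 -m jog '0 0 0.05 0;0 0 0.1 0;0 0 0.15 0;0 0 0.175 0;0 0 0.175 0;0 0 0.175 0'; python3 -m jog '0 0 0.003 0;0 0 0.003 0' 0.0233 20; python3 -m jog '0 0 0.004 0;0 0 0.004 0'; python3 -m jog '0 0 0.004 0;0 0 0.004 0'
```

```text
time: 65.22
position: [0.5989, -0.2844, 0.133]
tool_rot: [0.685, 0.729, 0.0, 0.002]
ft_force: [0.1, -0.4, -1.6]
finger_gap: 0.0235
grip_force: 41.8
time: 65.47
position: [0.5985, -0.2841, 0.1296]
tool_rot: [0.685, 0.729, 0.0, 0.001]
ft_force: [-1.1, 0.5, -2.5]
finger_gap: 0.0236
grip_force: 29.5
time: 65.72
position: [0.5975, -0.2834, 0.1237]
tool_rot: [0.685, 0.729, -0.0, -0.0]
ft_force: [0.4, 0.1, -2.5]
finger_gap: 0.0232
grip_force: 29.5
time: 65.97
position: [0.5983, -0.2842, 0.1214]
tool_rot: [0.685, 0.729, -0.0, 0.001]
ft_force: [-1.9, 0.1, 3.4]
finger_gap: 0.0234
grip_force: 29.8
```

```bash
python3 -m jog '-0.015 0 0.006 0;-0.03 0 0.0125 0;-0.042 0 0.019 0;-0.053 0 0.026 0;-0.064 0 0.034 0;-0.073 0 0.043 0;-0.073 0 0.043 0' 0.0234 20; python3 pang.py
```

```text
time: 66.85
position: [0.6034, -0.3606, 0.0791]
tool_rot: [0.685, 0.729, -0.001, 0.003]
ft_force: [0.0, -2.5, 2.6]
finger_gap: 0.0234
grip_force: 22.1
0 [ 0.594 -0.211  0.085] [267.8 251.4] [392.5 167.2]
15 [ 0.595 -0.223  0.047] [265.6 263.1] [394.7 168.7]
30 [ 0.596 -0.244  0.014] [260.1 276. ] [400.1 169.8]
45 [ 0.598 -0.274 -0.013] [251.6 289.6] [408.3 170.4]
60 [ 0.6   -0.309 -0.031] [240.7 303.3] [418.5 170.5]
75 [ 0.603 -0.348 -0.04 ] [227.7 316.5] [430.4 170.1]
scene [(array([254.4, 280.7]), 0.89)]
[187.3, 254.1, 88.5, 58.4]
top [(array([397.3, 169.5]), 0.61), (array([278.8, 133.1]), 0.59)]
[399.4, 147.1, 34.8, 42.0]
```

```bash
python3 -m jog '-0.009 0 0.01 0;-0.0175 0 0.02 0;-0.025 0 0.031 0;-0.031 0 0.043 0;-0.035 0 0.053 0;-0.0386 0 0.063 0;-0.041 0 0.072 0;-0.042 0 0.077 0;-0.042 0 0.077 0'; python3 pang.py|tail -4
```

```text
time: 68.32
position: [0.6044, -0.3978, -0.0007]
tool_rot: [0.685, 0.729, -0.0, -0.001]
ft_force: [-0.4, 0.2, -1.5]
finger_gap: 0.0232
grip_force: 21.1
scene [(array([256.5, 277.9]), 0.73)]
[183.1, 257.9, 90.2, 80.0]
top [(array([398.4, 169.5]), 0.7)]
[401.5, 148.2, 38.5, 40.5]
```

```bash
python3 -m jog '0 0 0.0025 0;0 0 0.0025 0'; python3 -m jog '0 0 0.002 0;0 0 0.002 0'
```

```text
time: 68.92
position: [0.6052, -0.3987, -0.0014]
tool_rot: [0.685, 0.729, 0.0, 0.0]
ft_force: [-1.6, 0.4, 4.0]
finger_gap: 0.0234
grip_force: 21.7
time: 69.18
position: [0.6054, -0.3997, -0.0026]
tool_rot: [0.685, 0.729, -0.0, 0.001]
ft_force: [-2.8, -0.6, 5.6]
finger_gap: 0.0237
grip_force: 22.1
```

On the bench. Release, withdraw straight up and check.

```bash
python3 -m jog '0 0 0 0;0 0 0 0;0 0 0 0;0 0 0 0' 0.06; python3 -m jog '0 0 -0.05 0;0 0 -0.11 0;0 0 -0.17 0;0 0 -0.2 0;-0.12 0 -0.2 0;-0.12 0 -0.2 0;-0.12 0 -0.2 0'; python3 - <<'E'
from h import *
im=camera('top'); cv2.imwrite('pics/end.png',cv2.resize(im[100:300,150:510],None,fx=2.2,fy=2.2))
print([(np.round(q['position']),round(q['confidence'],2)) for q in place_of('top','spacer0')],observe()['time'])
E
```

```text
time: 69.68
position: [0.6049, -0.3982, -0.0048]
tool_rot: [0.685, 0.729, 0.0, -0.0]
ft_force: [0.2, 1.1, -0.4]
finger_gap: 0.0598
grip_force: 0.0
time: 70.55
position: [0.6107, -0.5224, 0.1934]
tool_rot: [0.686, 0.727, -0.001, -0.0]
ft_force: [-0.5, 0.1, -0.1]
finger_gap: 0.0598
grip_force: 0.0
[(array([418., 216.]), 0.68), (array([392., 229.]), 0.68), (array([422., 233.]), 0.61), (array([183., 157.]), 0.43)] 70.65
```

View pics/end.png

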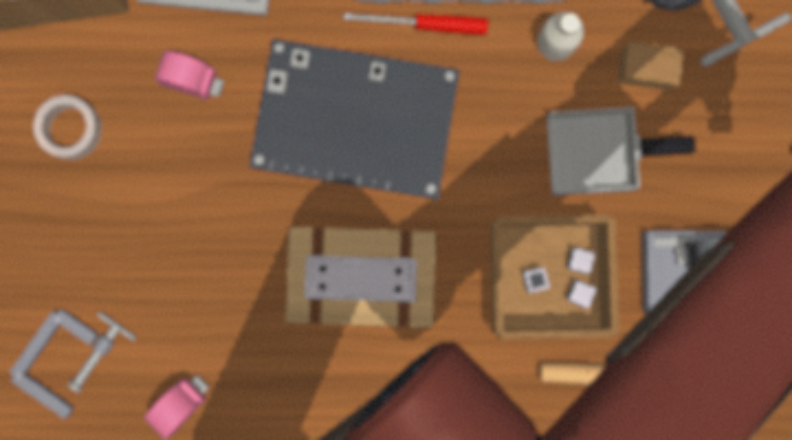

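The last picture shows everything in place:
- **Pan:** level and empty on the bench, at crop (592,150).
- **Spacers:** three in the carton, at (537,280), (581,260) and (582,293).
- **Plates:** stacked on the board at (360,278).
- **Tape measure:** in the tray at (695,250).
- **Bystanders:** those in view are where they were.

I hand the job in.

```bash
python3 -c "
from bench import order
print(order.finish_job())"
```

```text
the job is handed in; nothing more can be done
None
```

The job is handed in: the tape measure is in the tool tray, plates b and c were each squared in the corner and stacked about 2 mm off the board's centre (plate a was absent), all three spacers are in the carton, and the empty pan is back on the bench about 1 cm from where it started.

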